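Load a printed chair on the scanning turntable and index it to the camera

ROBOT

A 7-joint arm with a two-finger parallel gripper is mounted at the origin on the work surface. World frame = base frame: x ahead of the robot, y to its left, z up, the work surface at z = 0. Lengths are in mm, angles in rad, forces in N, time in s.
With the tool pointing down it reaches from about 350 to 900 mm from the base axis. Payload 19.9 kg.
Tool frame: the origin (TCP) lies midway between the tips of the shut fingers; the grasp point (between the pads) lies 19 mm behind it; z points along the fingers, y is the line along which they close (so a half turn about z gives the same grasp; the last joint's range is limited). The gripper opens to 85 mm and grips with 20 to 120 N. Pads are 22 mm wide; open, the fingers measure 114 mm over their backs; the gripper's body (76 mm by 85 mm) begins 54 mm behind the grasp point. The pads swing forward as they close: fully open they stand 13 mm farther back than shut.
Start: joints at [1.141, 0.417, -0.01, 1.614, 0.005, 1.111, -0.053], TCP at [236.917, -578.335, 231.26] pointing down, gripper open.
Joint ranges: [-2.81, 2.81], [-0.39, 2.02], [-1.27, 1.25], [0.06, 2.57], [-1.19, 4.33], [0.19, 2], [-2.82, 2.82]. Speed limits (rad/s): [1.89, 1.89, 2.39, 2.39, 3.01, 3.01, 3.01].

INTERFACE

Orientations are given as a unit quaternion [w, x, y, z].
In Python, from cell import env gives the robot as it stands.
- The arm moves only by the tool drive_tool, never from a script. Its argument "deltas" is text: rows parted by semicolons, each of 4 numbers parted by spaces: the shift along the tool's x, y, z in mm, then the turn about the tool's z in degrees. A call has 1 to 5 rows; each row shifts and turns the commanded pose from where the row before left it, along the tool's axes as they then stand; what a row does not reach is not made up. A row lasts 1/12 s, in which the tool goes at most 41.7 mm and 7.16 degrees, less where a joint would pass 70% of its speed; a pose out of reach is approached as far as the arm can. A call with a gripper value outside its range is refused whole. "fingers" is the closure, from 0 (fully open) to 1 (shut), set as the call begins (left out, the last holds). The fingers move at their own pace and stop on an object; the grip force is fixed at half the most. Time passes only in rows, so rows that do not move let the fingers close. It gives the time, the measured TCP pose, the force, the opening and the grip force at its end, in the units of the state.
- env.get_obs(): the state, without advancing time (a new reading comes with each control period).
- env.get_image(name): name is "side" or "top" or "wrist"; returns the picture (420x560x3 uint8, blue, green, red); there is no depth.
- env.camera_model(name): a dict with "fx", "fy", "cx", "cy" (pixels), "distortion" ([k1, k2, p1, p2, k3] as OpenCV has them; the pictures are not rectified), "camera_from_world" (4x4, takes a point from world to camera coordinates); the wrist camera has in their place "tool_from_camera" (4x4, takes a point from camera to tool coordinates, whose origin is the TCP and whose axes are the flange's). Camera axes: x right, y down, z forward; pixel columns grow to the right and rows downward; lengths in mm; the calibration is good to about 2 mm. A picture is of the moment at which its call begins: read the wrist's pose just before it. camera_model takes no time and is no camera call.
- env.hand_in(): hands the job in; it is judged then, once.
The state is a dict: "time": time; "joint_positions": joint angles; "joint_vel": joint speeds; "joint_torque": joint torques, N m; "eef_pos": TCP position; "ee_rot": TCP orientation; "force": force on the tool from outside, world axes, zero at the start; "ft_torque": the same for the moment, N m; "opening": finger opening in mm; "grip_force": force on a finger pad.
Only numpy, scipy, OpenCV 4.12 (cv2) and the standard library are available. Lean on these libraries where they do the work, as an engineer would, in place of code of your own. Each camera call takes 0.05 s, during which the arm holds its last target. There are 200 camera calls.

TASK

Get the turntable ready for scanning the little chair with the high back that is lying on its back on the cutting mat: stand it on its four feet in the middle of the platter, let go, and press lightly down on it with a finger from above to feel that it does not rock. Then turn the platter by its finger knob, anticlockwise as its ratchet allows, until the arrow on the platter points to the camera as nearly as the click stops allow, and leave it with the pawl caught there. Do not shift the camera or the other things on the bench.

Things in the scene. Friction and masses are not known exactly. Their poses are not given: they have to be found in the camera images.
- turntable: fixed black base of a hand-indexed scanning turntable, 148 mm across; origin on the turning axis at its underside, on a 3 mm mat, z up. On it turns an aluminium wheel of 18 ratchet teeth (radius 77.5 to 86.5 mm, 24 to 34 mm above the underside) with a flat grey platter of radius 77.5 mm, top 40 mm above the underside. An ear with the pawl sticks out at its -y side to 116 mm from the axis
- platter (a joint): platter's angle about the upright axis, rad, anticlockwise from above; at 0 its arrow points along the turntable's +x. Click stops at every multiple of 0.349 rad (20 deg), within 0.01. Turns anticlockwise only, about 3 N at the knob, and does not run on when the push ends; let go between two stops it runs back clockwise, in about a second, to the stop just passed, where the pawl holds it
- platter_centre (a point): centre of the platter's flat top face, on the axis; the top is bare but for the 2 mm high arrow near its rim (see zero_mark)
- zero_mark (a point): head of the raised aluminium arrow on the platter's top, 70 mm from the axis; the arrow points outward. It is straight across from the finger knob
- finger_knob (a point): centre of the top of the black upright finger knob that turns with the platter, on a lug 92 mm from the axis, opposite the arrow: 18 mm across, 32 mm tall above the platter's top, for pushing round or pinching
- pawl (a joint): sprung steel pawl on the turntable's right (-y) side: lift of its nose from the ratchet wheel, rad; below 0.04 when it is fully down in a notch against the tooth, up to 0.22 while it rides over a tooth tip
- boom (a joint): angle, rad, of the camera boom about the turntable's axis, against the turntable's +x, growing anticlockwise from above; it stays as it is set and is not to be moved
- camera_lens (a point): front of the lens of the black camera that looks at the axis, 187 mm from the axis and 142 mm above the turntable's underside. Camera body 62 x 40 mm, 30 mm deep behind the 20 mm long lens, on a 14 mm post that stands on a low aluminium bar
- camera_side (a point): point on the line from the axis to the camera, 70 mm from the axis, at the height of the platter's top: where the arrow head is to come
- chair: white printed chair, 40 g, 40 mm wide (y), 38 mm deep (x), seat top 38 mm, top of back 71 mm above the feet. Origin midway between the undersides of its feet; x to its front, z up when it stands. Seat (4 mm), legs (5 mm square) and back posts are flush at y = +-20 mm; the back leans from x = -16 mm at the seat to -27 mm. Starts lying on its back (tipped 83 deg), feet pointing away from the robot
- stool: white printed stool without a back, 32 x 32 mm, 36 mm tall, origin at its underside; leave it
- terrace: stepped terrace model in cardboard brown, about 75 x 90 mm, 36 mm tall, origin at its underside; leave it
- glue: white glue bottle, 32 mm across, 105 mm tall, origin at its underside; leave it

How it is judged:
By the outcome, as a careful person would: the job done as asked, in the order asked, and still so for the second after the job is handed in, with the robot touching nothing.
It also fails if it takes over 72 s, if anything falls off the work surface, if the arm or the gripper's body presses on something with over 40 N, if the wrist force passes 120 N, or if a joint passes its speed limit or range.

## Working session

There is one attempt and no reset: what is moved stays moved. The work goes in short steps, Python scripts to look and compute and a tool call to move; the robot and the scene stay as the last step left them, time stands still between calls to the robot, and variables do not carry over. Pictures are saved under pics/ and viewed, at most 10 in all, crops included, and the job is handed in when it is done.

Besides the shell and the picture viewer there is one more tool, called after "Request:" by a JSON object that holds its "name" and its "arguments", one argument or row to a line. drive_tool: Moves the arm, as the interface text tells. Its arguments: {"type":"object","properties":{"deltas":{"type":"string"},"fingers":{"type":"number"}},"required":["deltas"]}

```bash
mkdir -p pics
cat > h.py <<'E'
import numpy as np, cv2
from cell import env
from scipy.spatial.transform import Rotation as R
def T_tool():
    o=env.get_obs(); q=o['ee_rot']; T=np.eye(4)
    T[:3,:3]=R.from_quat([q[1],q[2],q[3],q[0]]).as_matrix(); T[:3,3]=o['eef_pos']; return T
def model(n):
    m=env.camera_model(n); K=np.array([[m['fx'],0,m['cx']],[0,m['fy'],m['cy']],[0,0,1]]); D=np.array(m['distortion'],float)
    W=np.linalg.inv(np.array(m['camera_from_world'])) if n!='wrist' else T_tool()@np.array(m['tool_from_camera'])
    return K,D,W
def rays(n,uv,M=None):
    K,D,W=M or model(n)
    p=cv2.undistortPoints(np.array(uv,float).reshape(-1,1,2),K,D).reshape(-1,2)
    d=np.c_[p,np.ones(len(p))]@W[:3,:3].T
    return W[:3,3],d
def onz(n,uv,z,M=None):
    c,d=rays(n,uv,M); return c+d*((z-c[2])/d[:,2])[:,None]
def proj(n,P,M=None):
    K,D,W=M or model(n); Wi=np.linalg.inv(W)
    return cv2.projectPoints(np.array(P,float).reshape(-1,1,3),cv2.Rodrigues(Wi[:3,:3])[0],Wi[:3,3],K,D)[0].reshape(-1,2)
E
python3 - <<'E'
from h import *
for n in('top','side'):
    cv2.imwrite(f'pics/{n}0.png',env.get_image(n)); m=model(n); print(n,m[2].round(2).tolist(),m[0][0,0])
o=env.get_obs(); print(o)
E
```

```text
top [[0.08, -0.97, 0.22, 407.55], [-1.0, -0.08, 0.01, -3.33], [0.01, -0.22, -0.98, 1091.95], [0.0, 0.0, 0.0, 1.0]] 398.6103459083285
side [[0.97, -0.12, 0.22, 420.91], [-0.25, -0.48, 0.84, -776.32], [0.01, -0.87, -0.5, 557.66], [0.0, 0.0, 0.0, 1.0]] 380.38311925339355
{'time': 0.1, 'joint_positions': array([ 1.14051171,  0.41790721, -0.01030197,  1.6140715 ,  0.00469581,
        1.11071459, -0.05300154]), 'joint_vel': array([ 0.00135994, -0.00196683, -0.00237247, -0.00067209, -0.0003456 ,
       -0.00034231,  0.00099289]), 'joint_torque': array([ 5.22484297e-04, -8.65824938e+01,  6.80623781e-01, -4.35637450e+01,
        1.94247288e-02,  5.00867085e-03,  1.17967061e-04]), 'eef_pos': array([ 236.79549982, -578.08527139,  230.74510589]), 'ee_rot': array([-5.18945880e-04,  9.81164761e-01,  1.93171999e-01, -1.43598420e-04]), 'force': array([ 0.02732254, -0.46629125, -0.13993515]), 'ft_torque': array([0.05177951, 0.01933563, 0.03606931]), 'grip_force': 0.0, 'opening': 85.64425682275072}
```

View pics/top0.png

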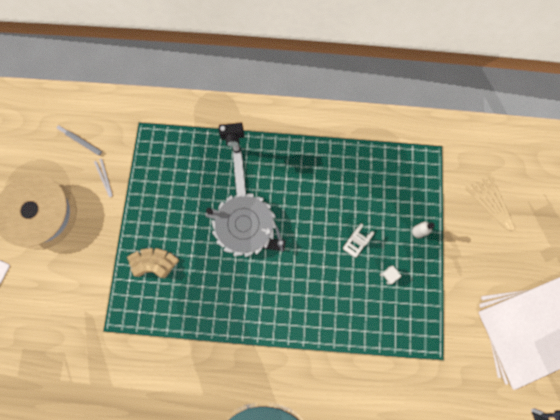

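View pics/side0.png

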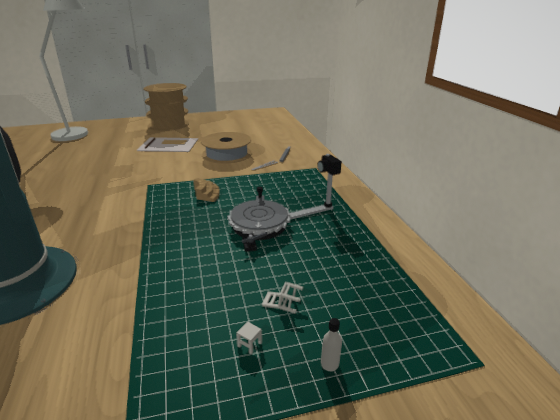

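Top view: the turntable is at about (244,223), the camera at (232,130), dark items at (209,212) and (277,243), which are the knob and pawl ear, and the chair at (358,240). The stool is at (391,275), the glue at (422,230) and the terrace at (152,262).

Run:
```python
from h import *
for name,uv,z in [('axis',(244,223),43),('d1',(209,212),75),('d2',(277,243),35),('cam',(232,130),145),('chair',(358,240),20),('stool',(391,275),39),('glue',(422,230),50)]:
    print(name,onz('top',[uv],z).round(0))
for name,uv,z in [('axis',(259,214),43),('d1',(260,189),75),('d2',(250,244),35),('cam',(331,163),145),('chair',(283,298),20)]:
    print('side',name,onz('side',[uv],z).round(0))
im=cv2.imread('pics/top0.png')
a=cv2.resize(im[165:285,180:300],(500,500),interpolation=cv2.INTER_CUBIC)
b=cv2.resize(im[215:265,333:383],(300,300),interpolation=cv2.INTER_CUBIC)
im=cv2.imread('pics/side0.png'); c=cv2.resize(im[280:315,255:310],(300,200),interpolation=cv2.INTER_CUBIC)
cv2.imwrite('pics/crop0.png',np.hstack([a,np.vstack([b,c])]))
```

```text
axis [[595. 100.  43.]]
d1 [[610. 191.  75.]]
d2 [[549.   8.  35.]]
cam [[814. 145. 145.]]
chair [[ 578. -211.   20.]]
stool [[ 489. -298.   39.]]
glue [[ 614. -375.   50.]]
side axis [[592.  95.  43.]]
side d1 [[613. 179.  75.]]
side d2 [[544. -27.  35.]]
side cam [[814. 154. 145.]]
side chair [[ 577. -213.   20.]]
```

View pics/crop0.png

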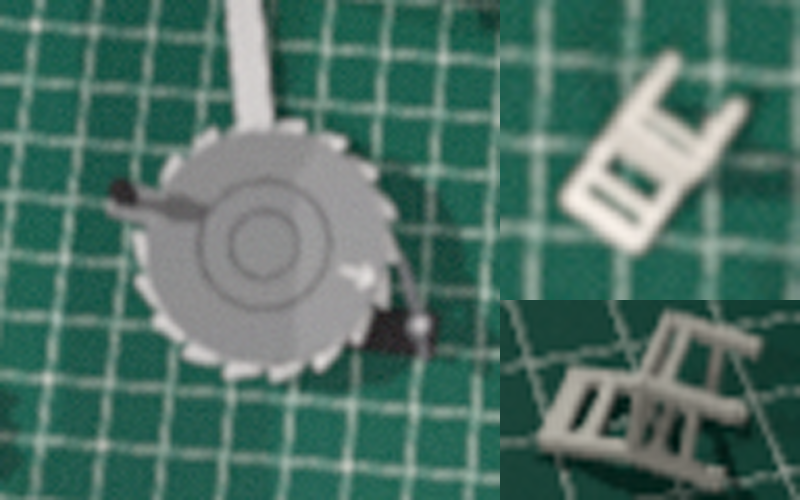

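Crops: the chair lies with its back-top end toward the robot and its feet away. The knob is on the far left and the arrow on the right, near the pawl ear. Next I work out the chair's pose and the move above it.

Run:
```python
from h import *
a=onz('top',[(343.5,246.7),(355.5,256.3)],7); f=onz('top',[(361.7,224.7),(373.3,232.5)],41)
print(a.round(1),f.round(1),np.linalg.norm(a[0]-a[1]),np.linalg.norm(f[0]-f[1]))
d=f.mean(0)-a.mean(0); print(d, np.degrees(np.arctan2(d[1],d[0])), np.degrees(np.arctan2(*( (a[1]-a[0])[[1,0]]))))
T=T_tool(); print(T.round(3)); print(np.array(env.camera_model('wrist')['tool_from_camera']).round(2))
tgt=np.array([*(a.mean(0)+f.mean(0))[:2]/2-[60,0],230]); print(T[:3,:3].T@(tgt-T[:3,3]))
```

```text
[[ 558.  -174.4    7. ]
 [ 534.4 -208.4    7. ]] [[ 616.6 -215.1   41. ]
 [ 597.9 -247.    41. ]] 41.34247422593391 36.937167023229584
[ 61.02579149 -39.66163765  34.        ] -33.020483626869975 -124.7589605803045
[[ 9.25000e-01  3.79000e-01 -0.00000e+00  2.36795e+02]
 [ 3.79000e-01 -9.25000e-01  1.00000e-03 -5.78085e+02]
 [-0.00000e+00 -1.00000e-03 -1.00000e+00  2.30745e+02]
 [ 0.00000e+00  0.00000e+00  0.00000e+00  1.00000e+00]]
[[   0.     -0.95   -0.32   82.48]
 [   1.      0.      0.      1.04]
 [  -0.     -0.32    0.95 -143.91]
 [   0.      0.      0.      1.  ]]
[ 398.12672583 -233.37917843    0.96334793]
```

Request:
{"name": "drive_tool", "arguments": {
  "deltas": "30 -15 0 0;30 -15 0 0;30 -15 0 0;30 -15 0 0;30 -15 0 0"
}}

```text
time: 0.52
eef_pos: [348.0, -450.6, 231.0]
ee_rot: [-0.0, 0.981, 0.193, -0.0]
force: [0.4, 0.7, 1.0]
opening: 85.5
grip_force: 0.0
```

Request:
{"name": "drive_tool", "arguments": {
  "deltas": "30 -15 0 0;30 -15 0 0;30 -15 0 0;30 -15 0 0;30 -15 0 0"
}}

```text
time: 0.93
eef_pos: [458.4, -324.3, 231.1]
ee_rot: [-0.0, 0.981, 0.193, -0.0]
force: [-0.4, 0.1, 0.9]
opening: 85.2
grip_force: 0.0
```

Request:
{"name": "drive_tool", "arguments": {
  "deltas": "30 -15 0 0;30 -15 0 0;30 -15 0 0;30 -15 0 0;25 -11 0 0"
}}

```text
time: 1.35
eef_pos: [566.1, -202.6, 231.1]
ee_rot: [-0.0, 0.981, 0.194, -0.0]
force: [0.2, -0.9, -0.2]
opening: 85.5
grip_force: 0.0
```

Request:
{"name": "drive_tool", "arguments": {
  "deltas": "0 0 0 7;0 0 0 7;0 0 0 7;0 0 0 7;0 0 0 7"
}}

```text
time: 1.77
eef_pos: [564.7, -205.0, 230.9]
ee_rot: [-0.0, 0.994, -0.114, -0.0]
force: [0.5, -0.0, -0.5]
opening: 85.2
grip_force: 0.0
```

Request:
{"name": "drive_tool", "arguments": {
  "deltas": "0 0 0 7;0 0 0 7;0 0 0 6;0 0 0 0;0 0 0 0"
}}

```text
time: 2.18
eef_pos: [564.9, -204.9, 231.0]
ee_rot: [0.0, 0.96, -0.28, -0.0]
force: [-0.2, 0.4, 0.6]
opening: 85.8
grip_force: 0.0
```

Run:
```python
from h import *
print(T_tool().round(3)); im=env.get_image('wrist'); cv2.imwrite('pics/w1.png',im)
hsv=cv2.cvtColor(im,cv2.COLOR_BGR2HSV); m=((hsv[...,2]>150)&(hsv[...,1]<60)).astype('uint8')
for c in cv2.findContours(m,cv2.RETR_EXTERNAL,cv2.CHAIN_APPROX_SIMPLE)[0]:
    if cv2.contourArea(c)>400: print(cv2.contourArea(c),cv2.minAreaRect(c))
```

```text
[[ 8.43000e-01 -5.37000e-01 -1.00000e-03  5.64854e+02]
 [-5.37000e-01 -8.43000e-01  0.00000e+00 -2.04949e+02]
 [-1.00000e-03  0.00000e+00 -1.00000e+00  2.31023e+02]
 [ 0.00000e+00  0.00000e+00  0.00000e+00  1.00000e+00]]
3342.5 ((35.5, 297.0), (76.92073059082031, 55.90169906616211), 26.56505012512207)
6736.0 ((59.5, 294.0), (142.0, 119.0), 90.0)
125410.5 ((279.5, 196.0), (392.0, 559.0), 90.0)
```

View pics/w1.png

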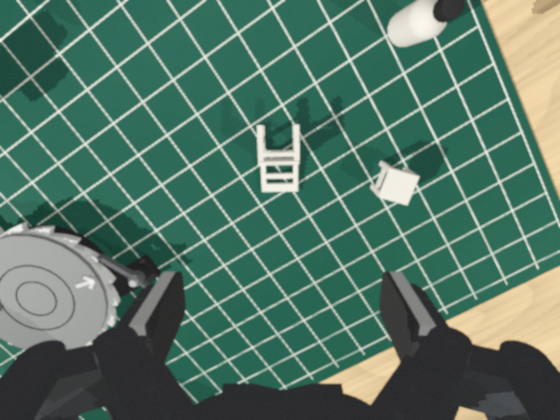

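The chair's back-top edge is at row ~190, columns 262–299, and its front feet are at (261,127) and (297,126). The turntable is at the left, with the arrow at (85,284).

Run:
```python
from h import *
M=model('wrist'); T=T_tool()
for n,uv,z in [('topL',(262,191),7),('topR',(299,190),7),('footL',(261,126),41),('footR',(296,125),41),('seatL',(260,152),41),('seatR',(299,152),41)]:
    P=onz('wrist',[uv],z,M)[0]; print(n,P.round(1),(T[:3,:3].T@(P-T[:3,3])).round(1))
```

```text
topL [ 553.6 -173.1    7. ] [-26.5 -20.9 224.1]
topR [ 532.4 -208.5    7. ] [-25.3  20.4 224.1]
footL [ 615.5 -215.2   41. ] [ 48.3 -18.7 190. ]
footR [ 598.4 -243.8   41. ] [ 49.2  14.7 190. ]
seatL [ 595.3 -200.6   41. ] [ 23.4 -20.1 190. ]
seatR [ 574.9 -232.7   41. ] [ 23.4  18.  190.1]
```

Request:
{"name": "drive_tool", "arguments": {
  "deltas": "-10 0 38 -1.5;-10 0 38 0;-11 0 38 0;0 0 38 0;0 0 35 0",
  "fingers": 0.35
}}

```text
time: 2.65
eef_pos: [537.8, -188.5, 42.5]
ee_rot: [-0.0, 0.964, -0.267, -0.0]
force: [0.8, -0.7, -0.1]
opening: 55.9
grip_force: 0.0
```

Request:
{"name": "drive_tool", "arguments": {
  "deltas": "0 0 14 0;0 0 10 0;0 0 7 0;0 0 5 0;0 0 0 0"
}}

```text
time: 3.07
eef_pos: [538.8, -188.9, 8.3]
ee_rot: [-0.0, 0.963, -0.269, 0.0]
force: [-1.1, -0.1, 0.0]
opening: 55.6
grip_force: 0.0
```

Request:
{"name": "drive_tool", "arguments": {
  "deltas": "0 0 3 0;0 0 0 0"
}}

```text
time: 3.23
eef_pos: [539.0, -189.0, 5.8]
ee_rot: [-0.0, 0.963, -0.269, 0.001]
force: [-0.2, -0.2, 0.2]
opening: 55.4
grip_force: 0.0
```

Run:
```python
from h import *
im=env.get_image('wrist'); cv2.imwrite('pics/w2.png',im)
```

```text
(no output)
```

View pics/w2.png

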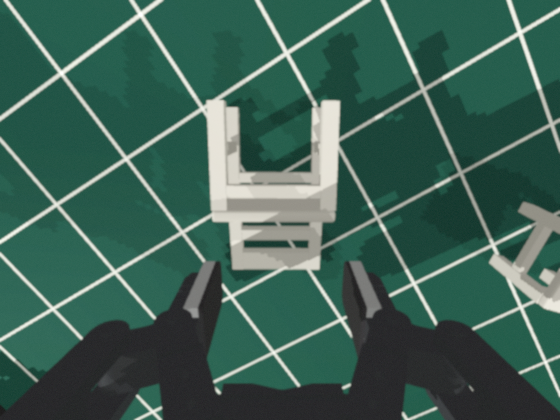

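The fingers straddle the back-top end of the chair (rows 262–270), and the chair is centred. I'll go a touch lower, close, and lift to see whether it swings.

Request:
{"name": "drive_tool", "arguments": {
  "deltas": "0 0 2 0;0 0 0 0;0 0 0 0"
}}

```text
time: 3.53
eef_pos: [538.6, -188.8, 3.4]
ee_rot: [-0.0, 0.963, -0.269, 0.0]
force: [0.0, -0.3, -0.3]
opening: 55.3
grip_force: 0.0
```

Request:
{"name": "drive_tool", "arguments": {
  "deltas": "0 0 0 0;0 0 0 0;0 0 0 0;0 0 0 0;0 0 0 0",
  "fingers": 0.6
}}

```text
time: 3.95
eef_pos: [538.8, -188.8, 3.7]
ee_rot: [-0.0, 0.963, -0.269, 0.0]
force: [-1.4, 1.1, 7.2]
opening: 34.9
grip_force: 44.9
```

Request:
{"name": "drive_tool", "arguments": {
  "deltas": "0 0 -15 0;0 0 -25 0;0 0 -30 0;0 0 -30 0;0 0 0 0"
}}

```text
time: 4.37
eef_pos: [541.0, -189.6, 108.6]
ee_rot: [0.0, 0.963, -0.269, 0.004]
force: [1.6, -0.3, -0.1]
opening: 34.8
grip_force: 42.2
```

Run:
```python
from h import *
im=env.get_image('wrist'); s=env.get_image('side'); s=cv2.resize(s[200:340,190:370],(540,420)); cv2.imwrite('pics/w3.png',np.hstack([cv2.resize(im,(260,195)),cv2.resize(s,(252,196))[:195]]))
```

```text
(no output)
```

View pics/w3.png

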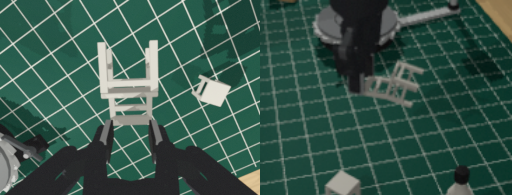

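The chair is held but stays nearly horizontal. I'll lower it and ease the grip to see whether the force can be tuned so it pivots.

Request:
{"name": "drive_tool", "arguments": {
  "deltas": "0 0 30 0;0 0 30 0;0 0 10 0;0 0 0 0",
  "fingers": 0.59
}}

```text
time: 4.8
eef_pos: [536.5, -188.1, 30.2]
ee_rot: [-0.0, 0.963, -0.269, -0.003]
force: [0.3, -0.2, -0.9]
opening: 35.1
grip_force: 39.8
```

Request:
{"name": "drive_tool", "arguments": {
  "deltas": "0 0 0 0;0 0 0 0",
  "fingers": 0.575
}}

```text
time: 4.97
eef_pos: [539.1, -189.0, 34.3]
ee_rot: [-0.0, 0.963, -0.269, 0.0]
force: [0.9, -0.2, 0.1]
opening: 36.7
grip_force: 30.0
```

Request:
{"name": "drive_tool", "arguments": {
  "deltas": "0 0 0 0;0 0 0 0",
  "fingers": 0.565
}}

```text
time: 5.13
eef_pos: [539.2, -189.0, 34.4]
ee_rot: [0.0, 0.963, -0.269, 0.001]
force: [1.4, -0.4, 0.6]
opening: 37.3
grip_force: 23.1
```

Run:
```python
from h import *
im=env.get_image('wrist'); cv2.imwrite('pics/w4.png',im)
hsv=cv2.cvtColor(im,cv2.COLOR_BGR2HSV); m=((hsv[:300,180:380,2]>120)&(hsv[:300,180:380,1]<50)).astype('uint8')
n,l,s,c=cv2.connectedComponentsWithStats(m); print(s[1:][s[1:,4]>300])
```

```text
[[    0     0   200   300 16589]]
```

```bash
cat >> h.py <<'E'
def chairbox():
    im=env.get_image('wrist'); hsv=cv2.cvtColor(im,cv2.COLOR_BGR2HSV)
    m=((hsv[...,2]>120)&(hsv[...,1]<60)).astype('uint8'); m=cv2.morphologyEx(m,cv2.MORPH_OPEN,np.ones((6,6)))
    n,l,s,c=cv2.connectedComponentsWithStats(m); print(s[1:][s[1:,4]>100].tolist()); return im
E
python3 - <<'E'
from h import *
chairbox()
E
```

```text
[[209, 82, 135, 191, 12791], [462, 188, 98, 101, 5582]]
```

Request:
{"name": "drive_tool", "arguments": {
  "deltas": "0 0 0 0;0 0 0 0;0 0 0 0",
  "fingers": 0.554
}}

```text
time: 5.48
eef_pos: [538.6, -188.8, 33.4]
ee_rot: [-0.0, 0.963, -0.269, 0.0]
force: [-0.2, -0.1, 0.5]
opening: 38.0
grip_force: 15.5
```

Run:
```python
from h import *
chairbox()
```

```text
[[209, 82, 135, 191, 12872], [462, 187, 98, 102, 5520]]
```

Request:
{"name": "drive_tool", "arguments": {
  "deltas": "0 0 0 0;0 0 0 0;0 0 0 0",
  "fingers": 0.546
}}

```text
time: 5.78
eef_pos: [538.5, -188.9, 33.2]
ee_rot: [-0.0, 0.963, -0.269, -0.0]
force: [-0.2, -0.5, -0.7]
opening: 38.9
grip_force: 10.0
```

Run:
```python
from h import *
chairbox()
```

```text
[[209, 82, 135, 191, 12899], [462, 187, 98, 102, 5502]]
```

Request:
{"name": "drive_tool", "arguments": {
  "deltas": "0 0 0 0;0 0 0 0;0 0 0 0",
  "fingers": 0.541
}}

```text
time: 6.08
eef_pos: [538.6, -188.8, 33.3]
ee_rot: [-0.0, 0.963, -0.269, -0.0]
force: [0.5, -1.0, -0.1]
opening: 39.5
grip_force: 6.5
```

Run:
```python
from h import *
chairbox()
```

```text
[[209, 82, 135, 191, 12944], [462, 187, 98, 102, 5518]]
```

Request:
{"name": "drive_tool", "arguments": {
  "deltas": "0 0 0 0;0 0 0 0;0 0 0 0",
  "fingers": 0.538
}}

```text
time: 6.38
eef_pos: [538.6, -188.8, 33.3]
ee_rot: [-0.0, 0.963, -0.269, -0.0]
force: [0.2, 0.2, 0.4]
opening: 39.6
grip_force: 4.0
```

Run:
```python
from h import *
chairbox()
```

```text
[[220, 73, 117, 200, 12774], [462, 187, 98, 102, 5606], [211, 258, 23, 50, 524], [334, 260, 21, 49, 510]]
```

Request:
{"name": "drive_tool", "arguments": {
  "deltas": "0 0 0 0;0 0 0 0;0 0 0 0",
  "fingers": 0.536
}}

```text
time: 6.68
eef_pos: [538.5, -188.8, 33.2]
ee_rot: [-0.0, 0.963, -0.269, -0.0]
force: [0.2, 0.8, -0.7]
opening: 39.8
grip_force: 2.7
```

Run:
```python
from h import *
chairbox()
```

```text
[[220, 73, 117, 200, 12791], [462, 187, 98, 102, 5606], [211, 260, 22, 48, 504], [334, 260, 21, 48, 498]]
```

It pivots under gravity at about 4 N. I'll raise it slowly with that light grip.

Request:
{"name": "drive_tool", "arguments": {
  "deltas": "0 0 -5 0;0 0 -8 0;0 0 -8 0;0 0 -8 0;0 0 0 0",
  "fingers": 0.537
}}

```text
time: 7.15
eef_pos: [539.5, -189.2, 64.5]
ee_rot: [0.0, 0.963, -0.269, 0.001]
force: [-2.5, 1.4, 4.0]
opening: 39.6
grip_force: 3.1
```

Request:
{"name": "drive_tool", "arguments": {
  "deltas": "0 0 -8 0;0 0 -8 0;0 0 -8 0;0 0 -5 0;0 0 0 0"
}}

```text
time: 7.57
eef_pos: [539.2, -189.0, 92.6]
ee_rot: [0.0, 0.963, -0.269, 0.001]
force: [0.3, -0.6, 0.2]
opening: 39.5
grip_force: 2.7
```

Run:
```python
from h import *
im=chairbox(); s=env.get_image('side'); s=cv2.resize(s[200:340,190:370],(540,420)); cv2.imwrite('pics/w5.png',np.hstack([cv2.resize(im,(400,300)),cv2.resize(s,(386,300))]))
```

```text
[[422, 164, 91, 74, 3923], [240, 173, 89, 104, 7840], [212, 260, 21, 47, 466], [335, 261, 20, 46, 445], [0, 320, 29, 100, 1741], [36, 345, 13, 10, 115]]
```

View pics/w5.png

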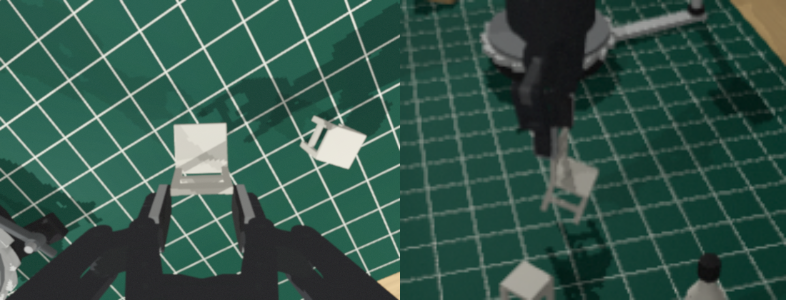

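The chair hangs nearly upright, with the seat top visible at rows 173–240. I'll firm up the grip and estimate the tilt from the seat's front edge.

Request:
{"name": "drive_tool", "arguments": {
  "deltas": "0 0 -15 0;0 0 -15 0;0 0 0 0;0 0 0 0",
  "fingers": 0.57
}}

```text
time: 8.0
eef_pos: [538.7, -188.9, 121.3]
ee_rot: [-0.0, 0.963, -0.269, 0.0]
force: [-0.5, 1.1, -1.1]
opening: 36.8
grip_force: 20.1
```

Run:
```python
from h import *
M=model('wrist'); T=T_tool(); im=chairbox()
hsv=cv2.cvtColor(im,cv2.COLOR_BGR2HSV); m=(hsv[...,2]>120)&(hsv[...,1]<60)
for r in range(150,280,6):
    c=np.where(m[r,200:350])[0]; print(r,len(c),(c.min()+200,c.max()+200) if len(c) else '')
for ph in range(-40,50,10):
    p=np.radians(ph); g=(-26,66)
    def pt(x,y,z):
        dx,dz=x-g[0],z-g[1]; P=np.array([-11+6+dx*np.cos(p)+dz*np.sin(p),y,-(dz*np.cos(p)-dx*np.sin(p))-3,1])
        return (T@P)[:3]
    print(ph,proj('wrist',[pt(19,-20,38),pt(19,20,38),pt(-16,20,38),pt(-27,20,71)],M).round(0).tolist())
```

```text
[[408, 155, 78, 65, 3086], [242, 172, 83, 103, 7684], [215, 260, 20, 48, 490], [331, 260, 20, 47, 502], [0, 270, 52, 140, 4546]]
150 21 (np.int64(206), np.int64(332))
156 25 (np.int64(210), np.int64(349))
162 25 (np.int64(214), np.int64(342))
168 31 (np.int64(218), np.int64(343))
174 96 (np.int64(216), np.int64(346))
180 91 (np.int64(207), np.int64(349))
186 86 (np.int64(200), np.int64(349))
192 80 (np.int64(234), np.int64(317))
198 80 (np.int64(238), np.int64(317))
204 76 (np.int64(242), np.int64(317))
210 76 (np.int64(244), np.int64(349))
216 84 (np.int64(243), np.int64(345))
222 93 (np.int64(200), np.int64(334))
228 91 (np.int64(202), np.int64(323))
234 92 (np.int64(206), np.int64(323))
240 95 (np.int64(201), np.int64(327))
246 89 (np.int64(215), np.int64(330))
252 93 (np.int64(219), np.int64(334))
258 91 (np.int64(224), np.int64(337))
264 111 (np.int64(225), np.int64(348))
270 101 (np.int64(223), np.int64(341))
276 32 (np.int64(221), np.int64(343))
-40 [[229.0, 182.0], [328.0, 182.0], [320.0, 223.0], [322.0, 297.0]]
-30 [[232.0, 175.0], [326.0, 175.0], [319.0, 225.0], [322.0, 296.0]]
-20 [[235.0, 173.0], [323.0, 173.0], [318.0, 229.0], [322.0, 296.0]]
-10 [[237.0, 174.0], [321.0, 174.0], [317.0, 235.0], [322.0, 295.0]]
0 [[240.0, 178.0], [319.0, 178.0], [316.0, 241.0], [322.0, 294.0]]
10 [[242.0, 185.0], [317.0, 185.0], [316.0, 248.0], [323.0, 292.0]]
20 [[243.0, 193.0], [315.0, 193.0], [316.0, 256.0], [323.0, 290.0]]
30 [[245.0, 203.0], [314.0, 204.0], [315.0, 265.0], [323.0, 288.0]]
40 [[246.0, 215.0], [313.0, 215.0], [315.0, 274.0], [323.0, 286.0]]
```

Run:
```python
from h import *
K,D,W=model('wrist'); T=T_tool()
p=onz('wrist',[(243,173),(317,173)],94)
print('seat front in tool',((p-T[:3,3])@T[:3,:3]).round(1))
R1=np.array([[.843,-.537,-.001],[-.537,-.843,0],[-.001,0,-1]]); T1=np.eye(4); T1[:3,:3]=R1; T1[:3,3]=[564.854,-204.949,231.023]
M=(K,D,T1@np.array(env.camera_model('wrist')['tool_from_camera']))
P=onz('wrist',[(36.5,298),(96,280)],43,M); print(P.round(1)); d=P[1]-P[0]; print(np.hypot(*d[:2]),np.degrees(np.arctan2(d[1],d[0])))
# top camera fit of the inner rings region: platter grey centroid
im=cv2.imread('pics/top0.png'); g=cv2.cvtColor(im,cv2.COLOR_BGR2HSV)
m=((g[...,1]<40)&(g[...,2]>90)).astype('uint8'); m[:, :205]=0;m[:,285:]=0;m[:190]=0;m[262:]=0
m=cv2.morphologyEx(m,cv2.MORPH_OPEN,np.ones((15,15))); c=max(cv2.findContours(m,0,2)[0],key=cv2.contourArea)
e=cv2.fitEllipse(c); print(e, onz('top',[e[0]],40))
print(onz('top',[(209.5,211)],75), onz('top',[(180+352/500*120,165+272/500*120)],45))
```

```text
seat front in tool [[ 42.2 -18.4  26.6]
 [ 42.2  19.2  26.6]]
[[592.9 103.2  43. ]
 [574.3  30.6  43. ]]
74.90618748310115 -104.37441819192796
((243.28733825683594, 224.30308532714844), (61.136695861816406, 62.681427001953125), 57.96417999267578) [[591.40685572 101.7378626   40.        ]]
[[612.99812227 189.76142435  75.        ]] [[579.17851182  43.46052622  45.        ]]
```

Axis ≈ (593,101). The arrow is at about -103°, the camera at about +12°, so about 6 clicks. I carry the chair over the platter.

Request:
{"name": "drive_tool", "arguments": {
  "deltas": "0 0 -20 0;0 0 -25 0;0 0 -20 0;-7 -14 0 0;-14 -28 0 0",
  "fingers": 0.58
}}

```text
time: 8.47
eef_pos: [542.1, -145.0, 186.4]
ee_rot: [0.001, 0.962, -0.272, 0.0]
force: [1.1, -1.1, -0.9]
opening: 36.5
grip_force: 25.3
```

Request:
{"name": "drive_tool", "arguments": {
  "deltas": "-15 -32 0 0;-15 -32 0 0;-15 -32 0 0;-15 -32 0 0;-15 -32 0 0"
}}

```text
time: 8.88
eef_pos: [560.6, 35.3, 185.2]
ee_rot: [0.0, 0.963, -0.269, -0.001]
force: [0.6, 0.1, -0.4]
opening: 36.4
grip_force: 25.3
```

Request:
{"name": "drive_tool", "arguments": {
  "deltas": "-15 -32 0 0;-14 -28 0 0;-10 -14 0 0;0 0 0 0;0 0 0 0"
}}

```text
time: 9.3
eef_pos: [565.6, 117.9, 185.1]
ee_rot: [0.0, 0.963, -0.268, -0.001]
force: [-0.6, -1.1, -0.2]
opening: 36.7
grip_force: 25.3
```

Run:
```python
from h import *
M=model('wrist'); T=T_tool(); im=chairbox(); cv2.imwrite('pics/w6.png',im); np.save('T6.npy',T)
s=env.get_image('side'); t=env.get_image('top')
cv2.imwrite('pics/v6.png',np.hstack([cv2.resize(im,(400,300)),cv2.resize(s[110:260,180:360],(400,300),interpolation=cv2.INTER_CUBIC)]))
cv2.imwrite('pics/s6.png',s); print(T.round(2))
```

```text
[[128, 0, 252, 275, 34536], [408, 128, 13, 11, 124], [216, 260, 20, 47, 468], [330, 260, 20, 47, 468]]
[[ 8.6000e-01 -5.2000e-01 -0.0000e+00  5.6563e+02]
 [-5.2000e-01 -8.6000e-01 -0.0000e+00  1.1792e+02]
 [-0.0000e+00  0.0000e+00 -1.0000e+00  1.8512e+02]
 [ 0.0000e+00  0.0000e+00  0.0000e+00  1.0000e+00]]
```

View pics/v6.png

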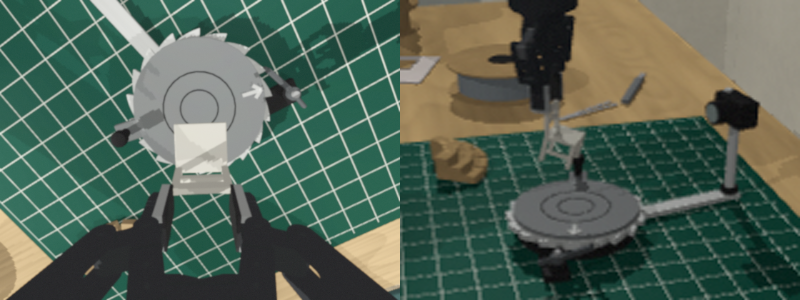

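The chair hangs slightly forward-tilted over the platter, whose rings centre at full-res pixel ~(279,150). The knob is at ~(168,195) and the arrow head at ~(367,127).

Run:
```python
from h import *
im=cv2.imread('pics/w6.png'); T=np.load('T6.npy'); K,D,_=model('wrist'); M=(K,D,T@np.array(env.camera_model('wrist')['tool_from_camera']))
g=cv2.GaussianBlur(cv2.cvtColor(im,cv2.COLOR_BGR2GRAY),(3,3),0)
# ring: dark pixels along rays out of the rough centre
pts=[]
for a in np.radians(range(150,391,6)):
    r=np.arange(42,58,.5); x=279+r*np.cos(a); y=150+r*np.sin(a)*.95
    v=cv2.remap(g,x.astype('float32')[None],y.astype('float32')[None],1)[0].astype(int); i=v.argmin()
    if v.max()-v[i]>25: pts.append((x[i],y[i]))
P=onz('wrist',pts,43,M)[:,:2]
for _ in range(4):
    A=np.c_[2*P,np.ones(len(P))]; s=np.linalg.lstsq(A,(P**2).sum(1),rcond=None)[0]; rr=np.hypot(*(P-s[:2]).T); P=P[abs(rr-np.median(rr))<2]
print(len(P),s[:2],rr.mean(),rr.std()); c=s[:2]
for n,uv,z in [('knob',(168,194),75),('arrow',(366,127),45)]:
    p=onz('wrist',[uv],z,M)[0]; d=p[:2]-c; print(n,p.round(1),np.hypot(*d),np.degrees(np.arctan2(d[1],d[0])))
# boom bar direction on mat z~10 seen at upper left (wrist): edges (100..118,0)-> (150,50) in 400 px
t=cv2.imread('pics/top0.png')
for uv,z in [((232,130),145),((240,190),12),((236,152),12)]:
    p=onz('top',[uv],z)[0]; d=p[:2]-c; print(p.round(0),np.hypot(*d),np.degrees(np.arctan2(d[1],d[0])))
p=onz('wrist',[(243,173),(317,173)],158,M); print('front',((p-T[:3,3])@T[:3,:3]).round(1),'axis in tool',(T[:3,:3].T@(np.array([*c,43])-T[:3,3])).round(1))
```

```text
41 [593.20413123 102.85396195] 42.11153645736016 0.17745596127908528
knob [614.6 189.5  75. ] 89.2332512775225 76.10191811155808
arrow [574.7  31.1  45. ] 74.0881062719594 -104.47048699993921
[814. 145. 145.] 224.43084474233353 10.816012614229587
[693. 124.  12.] 101.71717479454747 11.81770526891537
[804. 147.  12.] 215.50753950111093 11.798329536260923
front [[ 42.1 -18.5  27. ]
 [ 42.1  19.3  27.1]] axis in tool [ 31.6  -1.5 142.1]
```

Request:
{"name": "drive_tool", "arguments": {
  "deltas": "0 -1.5 20 0;0 0 20 0;0 0 15 0;0 0 6 0;0 0 0 0"
}}

```text
time: 9.87
eef_pos: [566.4, 117.4, 124.0]
ee_rot: [0.001, 0.963, -0.27, -0.001]
force: [0.1, 0.4, 0.1]
opening: 36.2
grip_force: 25.3
```

Request:
{"name": "drive_tool", "arguments": {
  "deltas": "0 0 2 0;0 0 2 0;0 0 2 0;0 0 1 0;0 0 0 0",
  "fingers": 0.545
}}

```text
time: 10.28
eef_pos: [567.1, 118.6, 118.6]
ee_rot: [-0.0, 0.963, -0.269, 0.0]
force: [-0.1, 0.4, 1.7]
opening: 39.1
grip_force: 7.9
```

Request:
{"name": "drive_tool", "arguments": {
  "deltas": "0 0 2 0;0 0 2 0;0 0 2 0;0 0 1 0;0 0 0 0"
}}

```text
time: 10.7
eef_pos: [567.3, 119.3, 112.6]
ee_rot: [-0.001, 0.963, -0.269, 0.0]
force: [-7.5, 0.9, 19.4]
opening: 39.2
grip_force: 15.8
```

Run:
```python
from h import *
chairbox(); T=T_tool(); print(T[:3,3]);
```

```text
[[105, 0, 309, 199, 23648], [155, 109, 256, 184, 21236], [250, 143, 43, 31, 654], [456, 144, 12, 12, 130], [129, 200, 25, 16, 236], [338, 274, 15, 33, 283], [215, 288, 9, 13, 104]]
[567.3463536  119.18851268 112.61366802]
```

Request:
{"name": "drive_tool", "arguments": {
  "deltas": "0 0 -0.5 0;0 0 0 0;0 0 0 0",
  "fingers": 0.538
}}

```text
time: 11.0
eef_pos: [567.3, 119.1, 112.7]
ee_rot: [-0.001, 0.963, -0.269, 0.0]
force: [-3.9, 1.4, 11.5]
opening: 39.9
grip_force: 7.5
```

Run:
```python
from h import *
T=T_tool(); im=env.get_image('wrist'); s=env.get_image('side')
cv2.imwrite('pics/w7.png',im); np.save('T7.npy',T); cv2.imwrite('pics/s7.png',s)
cv2.imwrite('pics/v7.png',np.hstack([cv2.resize(im,(400,300)),cv2.resize(s[130:250,200:344],(400,333),interpolation=cv2.INTER_CUBIC)[:300]]))
```

```text
(no output)
```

View pics/v7.png

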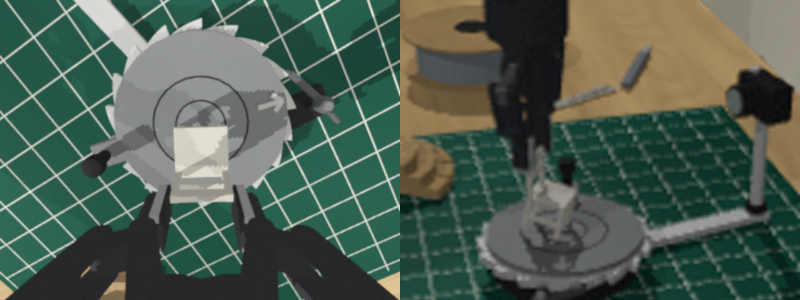

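The chair appears to be standing on the platter in the side view, with the back posts still between the pads. I'll ease the pressure and release.

Request:
{"name": "drive_tool", "arguments": {
  "deltas": "0 0 -0.5 0;0 0 -0.5 0;0 0 0 0;0 0 0 0",
  "fingers": 0.535
}}

```text
time: 11.43
eef_pos: [567.1, 118.6, 113.0]
ee_rot: [-0.0, 0.963, -0.269, 0.0]
force: [-1.2, 1.0, 3.2]
opening: 39.7
grip_force: 3.7
```

Request:
{"name": "drive_tool", "arguments": {
  "deltas": "0 0 0 0;0 0 0 0;0 0 0 0;0 0 0 0",
  "fingers": 0.52
}}

```text
time: 11.77
eef_pos: [566.9, 118.3, 112.6]
ee_rot: [0.0, 0.963, -0.269, -0.0]
force: [0.1, 0.8, -0.6]
opening: 41.0
grip_force: 0.0
```

Request:
{"name": "drive_tool", "arguments": {
  "deltas": "0 0 0 0;0 0 0 0;0 0 0 0;0 0 0 0",
  "fingers": 0.45
}}

```text
time: 12.1
eef_pos: [567.0, 118.4, 112.8]
ee_rot: [-0.0, 0.963, -0.269, -0.0]
force: [-0.2, 0.3, 0.3]
opening: 47.1
grip_force: 0.0
```

Request:
{"name": "drive_tool", "arguments": {
  "deltas": "0 0 -10 0;0 0 -20 0;0 0 -30 0;0 0 -30 0;0 0 0 0"
}}

```text
time: 12.52
eef_pos: [569.2, 119.1, 209.1]
ee_rot: [-0.002, 0.963, -0.269, 0.003]
force: [1.0, 0.4, 0.8]
opening: 47.2
grip_force: 0.0
```

Run:
```python
from h import *
T=T_tool(); M=model('wrist'); im=env.get_image('wrist'); s=env.get_image('side'); t=env.get_image('top')
cv2.imwrite('pics/w8.png',im); np.save('T8.npy',T); cv2.imwrite('pics/s8.png',s); cv2.imwrite('pics/t8.png',t)
for n,i in(('wrist',im),('top',t),('side',s)):
    h=cv2.cvtColor(i,cv2.COLOR_BGR2HSV); m=((h[...,1]<60)&(h[...,2]>195)).astype('uint8')
    k,l,st,c=cv2.connectedComponentsWithStats(m); print(n,[ (a.tolist(),b.round(0).tolist()) for a,b in zip(st[1:],c[1:]) if 25<a[4]<20000][:14])
# predicted chair front/back/back-top for upright chair at axis, front along tool x
A=np.array([593.2,102.9]); f=T[:2,0]; l=T[:2,1]
P=[[*(A+x*f+y*l),43+z] for x,y,z in [(19,-20,38),(19,20,38),(-16,-20,38),(-27,-20,71),(-27,20,71),(-17,20,0),(17,20,0)]]
for n in('wrist','side','top'): print(n,proj(n,P).round(0).tolist())
```

```text
wrist [([0, 0, 42, 30, 80], [24.0, 14.0]), ([84, 0, 168, 100, 3128], [182.0, 42.0]), ([194, 0, 14, 9, 29], [201.0, 4.0]), ([227, 0, 17, 28, 51], [235.0, 13.0]), ([244, 0, 57, 39, 188], [276.0, 17.0]), ([327, 0, 53, 36, 193], [349.0, 17.0]), ([384, 0, 176, 229, 1500], [479.0, 79.0]), ([42, 31, 33, 26, 84], [57.0, 44.0]), ([550, 35, 10, 20, 49], [556.0, 45.0]), ([261, 49, 23, 12, 114], [274.0, 55.0]), ([305, 55, 13, 5, 53], [311.0, 57.0]), ([141, 84, 30, 21, 50], [155.0, 94.0]), ([196, 102, 10, 25, 124], [200.0, 112.0]), ([0, 116, 46, 34, 57], [22.0, 133.0])]
top [([57, 125, 8, 9, 28], [60.0, 129.0]), ([94, 161, 17, 36, 79], [102.0, 180.0]), ([413, 223, 16, 13, 145], [420.0, 229.0]), ([0, 260, 10, 23, 130], [3.0, 269.0]), ([382, 269, 18, 14, 153], [391.0, 275.0]), ([479, 277, 81, 113, 4489], [519.0, 336.0]), ([173, 309, 67, 44, 736], [203.0, 322.0])]
side [([434, 0, 126, 115, 11587], [503.0, 49.0])]
wrist [[254.0, 134.0], [306.0, 134.0], [255.0, 178.0], [252.0, 205.0], [307.0, 205.0], [302.0, 169.0], [303.0, 131.0]]
side [[268.0, 198.0], [263.0, 205.0], [255.0, 196.0], [251.0, 185.0], [246.0, 191.0], [250.0, 215.0], [262.0, 217.0]]
top [[240.0, 210.0], [252.0, 219.0], [232.0, 221.0], [228.0, 222.0], [240.0, 232.0], [245.0, 233.0], [253.0, 223.0]]
```

Run:
```python
from h import *
im=cv2.imread('pics/w8.png'); T=np.load('T8.npy'); g=cv2.cvtColor(im,cv2.COLOR_BGR2GRAY)
print('\n'.join(str(r)+' '+' '.join('%3d'%v for v in g[r,232:332:5]) for r in range(100,236,5)))
s=cv2.cvtColor(cv2.imread('pics/s8.png'),cv2.COLOR_BGR2GRAY)
print('\n'.join(str(r)+' '+' '.join('%3d'%v for v in s[r,236:284:2]) for r in range(176,224,2)))
```

```text
100 158 159 157 158 158 159 159 158 159 158 158 158 159 159 158 158 158 159 159 158
105 158 159 159 159 158 159 157 130 105 133 139 136 119 107 153 159 158 158 160 158
110 158 157 159 158 158 128 136 158 157 158 158 158 159 158 155  98 157 159 159 158
115 157 157 158 156  96 158 158 158 160 159 159 159 158 157 159 158 134 155 159 158
120 157 159 157 100 157 157 158 158 158 158 158 158 159 158 158 158 159 131 156 158
125 139 157 140 155 158 159 157 158 158 155 152 153 158 157 157 158 157 158  99 158
130 151 157 125 157 157 157 157 152 105 153 156 156 138 124 157 158 157 158 157 144
135 157 150 156 158 156 157 152 143 157 157 157 156 157 157 117 157 159 157 157 102
140 156 112 156 158 157 158 109 157 157 157 157 158 157 157 154 152 157 158 158 134
145 157 101 156 155 155 153 153 157 157 156 157 156 157 158 157 109 158 157 156 152
150 157 105 156 155 155 146 156 156 155 156 156 157 158 157 157 106 157 156 157 152
155 158 100 155 157 157 150 155 156 156 156 156 157 157 157 156 101 158 158 157 151
160 158 120 156 156 157 156 136 156 155 156 157 158 156 157 156 138 157 158 157 131
165 156 
[... 2951 characters left out ...]

210 104 104 103 103  81  97 102 102  77  77 101 101 101 101  80  88 100  99 100  83  99  99  99  99
212 104 104 102 103  92 102 103  92  95 102 102 102 102 102 100  83  96 101 100  75  99  99  98  98
214 104 103 103 103  85 103 104 103  88 102 101 102 102 101  98  85 101 100 100  86  99  99  99  98
216 102 104 104 103  82  96 102 103  93  69  96  93  93  82  85 100 101 101  79  97 100  99 100  99
218 104 103 105 103 102  88  87  98 103 103 102 101 102 100 101  98  93  79  99 100 100  99 100  98
220 103 103 103 103 104 103 104  96  78  89  94  98  89  82  77  85 100 100 101 100 100  99  99  94
222  95 104 104 103 103 104 103 134 123 103 103 102 102 102 101 102 101 101 100 100 100 100  93  58
```

The platter rings are fully visible, so the chair is no longer there. I look once, with a montage.

Run:
```python
from h import *
w=cv2.imread('pics/w8.png'); s=cv2.imread('pics/s8.png'); t=cv2.imread('pics/t8.png')
a=np.hstack([cv2.resize(w,(480,360)),cv2.resize(s[120:280,130:270],(315,360))])
b=np.hstack([cv2.resize(t[170:290,180:300],(240,240)),cv2.resize(s[170:260,200:300],(267,240)),cv2.resize(w[200:420],(288,240))])
cv2.imwrite('pics/v8.png',np.vstack([a,b]) if a.shape[1]==b.shape[1] else np.vstack([a,b[:,:795]]))
```

```text
(no output)
```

View pics/v8.png

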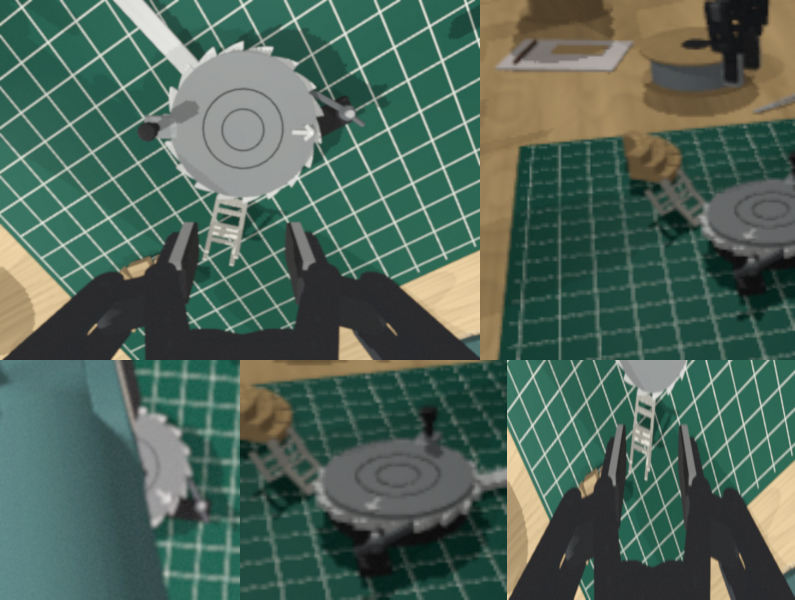

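The chair has toppled backwards off the platter toward the robot and lies between the rim and the mat, at wrist px ~(255–285, 230–307). Nothing else seems disturbed. My picture budget is used up, so from here I measure numerically.

Run:
```python
from h import *
T=np.load('T8.npy'); K,D,_=model('wrist'); M=(K,D,T@np.array(env.camera_model('wrist')['tool_from_camera']))
for z in (5,25,43):
    P=onz('wrist',[(254,231),(287,231),(241,301),(272,307)],z,M); print(z,((P-T[:3,3])@T[:3,:3]).round(0)[:,:2].tolist(), P.round(0)[:,:2].tolist())
s=onz('side',[(203,195),(215,193),(230,213),(222,219)],5); print(s.round(0)); print(onz('side',[(203,195),(215,193),(230,213),(222,219)],40).round(0))
im=cv2.imread('pics/w8.png'); h=cv2.cvtColor(im,cv2.COLOR_BGR2HSV); m=(h[...,1]<70)&(h[...,2]>110)
print('\n'.join('%d '%r+''.join('#' if v else '.' for v in m[r,228:300:1]) for r in range(226,314,2)))
```

```text
5 [[-66.0, -29.0], [-66.0, 7.0], [-156.0, -47.0], [-164.0, -10.0]] [[529.0, 179.0], [511.0, 148.0], [462.0, 240.0], [436.0, 213.0]]
25 [[-58.0, -28.0], [-58.0, 7.0], [-142.0, -44.0], [-150.0, -10.0]] [[535.0, 173.0], [518.0, 144.0], [472.0, 231.0], [447.0, 205.0]]
43 [[-50.0, -26.0], [-50.0, 6.0], [-130.0, -42.0], [-137.0, -9.0]] [[541.0, 167.0], [525.0, 140.0], [481.0, 222.0], [458.0, 198.0]]
[[457. 320.   5.]
 [496. 324.   5.]
 [524. 185.   5.]
 [497. 157.   5.]]
[[455. 250.  40.]
 [491. 255.  40.]
 [518. 124.  40.]
 [493.  98.  40.]]
226 #####........#######.....###############################################
228 ..####...#######........################################################
230 ...##########...........################################################
232 ..########.............#############################..##################
234 ##########.............############################################..###
236 ##.....#####..........########################################....######
238 .........####.........#######..##############################..####.....
240 ..........####
[... 2130 characters left out ...]
.......
296 .........######.......#######............#############..................
298 .........#######..#######................##############.................
300 ........##############..................###########..####...............
302 .......############.....................##########....####..............
304 .......#######..####...................#######.........#####............
306 ....######........####.................#######...........####.......####
308 ...###.............####................#######............####..########
310 .....................####...............#####..............#########....
312 ......................####..............................#########.......
```

Run:
```python
from h import *
s=cv2.cvtColor(cv2.imread('pics/s7.png'),cv2.COLOR_BGR2GRAY).astype(int); b=cv2.cvtColor(cv2.imread('pics/s8.png'),cv2.COLOR_BGR2GRAY).astype(int)
d=s-b
print('\n'.join('%d '%r+''.join('#' if v>25 else ('o' if v<-40 else '.') for v in d[r,238:284]) for r in range(178,228)))
T=np.load('T7.npy'); f=T[:2,0]; l=T[:2,1]
for off in (26,34):
  for ph in (-20,0,20):
    p=np.radians(ph); g=np.array(T[:2,3])+8*f; zg=T[2,3]+3
    if off==26: g=g-8*f
    pts=[(19,-20,38),(19,20,38),(17,-17,0),(17,17,0),(-17,-17,0),(-17,17,0)]
    P=[[*(g+((x+26)*np.cos(p)+(z-68)*np.sin(p))*f+y*l),zg+(z-68)*np.cos(p)-(x+26)*np.sin(p)] for x,y,z in pts]
    print(off,ph,proj('side',P).round(0).astype(int).tolist(),'lowest z',round(min(q[2] for q in P)))
```

```text
178 ..........oo..................................
179 ..........oo.o................................
180 ...o......oooo.o..............................
181 ...oo.oo...oo.................................
182 ...........o..................................
183 ..............................................
184 ...........#..................................
185 ...ooo.....#..................................
186 ...ooo.o....##................................
187 ...........###................................
188 ...o.......###....................##..........
189 ..oo.......###......oooo......#####...........
190 ...........###......ooooo.....#####...........
191 ...............................####...........
192 .......#######.................####...........
193 .......#######.................###............
194 .......###..####......o........###............
195 .......###.#######...ooo.......###............
196 .......#############....##.....###............
197 ........##################......##............
198 ........##################...oo.##.o..........
199 ........#################
[... 1295 characters left out ...]
.
225 ..........oooooo..............................
226 ...............o..............................
227 ..............................................
26 -20 [[269, 191], [264, 197], [272, 204], [268, 210], [261, 206], [257, 212]] lowest z 55
26 0 [[266, 196], [261, 203], [265, 209], [261, 215], [253, 207], [249, 213]] lowest z 48
26 20 [[262, 200], [257, 207], [256, 211], [252, 217], [245, 205], [241, 211]] lowest z 37
34 -20 [[271, 191], [267, 198], [275, 204], [271, 210], [264, 206], [260, 212]] lowest z 55
34 0 [[269, 196], [264, 203], [268, 209], [264, 215], [256, 207], [252, 213]] lowest z 48
34 20 [[264, 200], [259, 207], [259, 211], [255, 217], [248, 206], [244, 212]] lowest z 37
```

Run:
```python
from h import *
T=np.load('T8.npy'); K,D,_=model('wrist'); M=(K,D,T@np.array(env.camera_model('wrist')['tool_from_camera']))
c=np.array([593.2,102.9])
for n,uv,z in [('endL',(250,241),6),('endR',(290,250),6),('seatL',(241,284),5),('seatR',(281,286),5),('ffL',(237,303),37),('ffR',(270,309),37),('heelL',(237,303),57),('heelR',(270,309),57)]:
    p=onz('wrist',[uv],z,M)[0]; print(n,p.round(0),((p-T[:3,3])@T[:3,:3]).round(0)[:2],'r',round(np.hypot(*(p[:2]-c))))
print(env.get_obs()['joint_positions'])
```

```text
endL [522. 189.   6.] [-78. -34.] r 112
endR [489. 157.   6.] [-89.  10.] r 117
seatL [481. 228.   5.] [-133.  -46.] r 168
seatR [455. 189.   5.] [-135.    0.] r 163
ffL [478. 230.  37.] [-137.  -47.] r 172
ffR [453. 204.  37.] [-144.  -11.] r 172
heelL [488. 220.  57.] [-123.  -44.] r 158
heelR [465. 196.  57.] [-130.  -11.] r 158
[-0.11420671  0.37021312 -0.18168904  1.75533717  0.07679522  1.02221326
 -2.43971658]
```

Request:
{"name": "drive_tool", "arguments": {
  "deltas": "0 0 0 -7;0 0 0 -7;0 0 0 -7;0 0 0 -7;0 0 0 -7"
}}

```text
time: 13.08
eef_pos: [566.4, 118.3, 201.8]
ee_rot: [0.0, 0.999, 0.036, -0.001]
force: [-0.1, 0.3, -0.2]
opening: 46.6
grip_force: 0.0
```

Request:
{"name": "drive_tool", "arguments": {
  "deltas": "0 0 0 -7;0 0 0 -7;0 0 0 -7;0 0 0 -7;0 0 0 -7"
}}

```text
time: 13.5
eef_pos: [566.4, 118.3, 201.8]
ee_rot: [-0.0, 0.942, 0.335, -0.001]
force: [-0.0, -0.0, 0.5]
opening: 47.2
grip_force: 0.0
```

Request:
{"name": "drive_tool", "arguments": {
  "deltas": "0 0 0 -7;0 0 0 -7;0 0 0 -7;0 0 0 -7;0 0 0 -7"
}}

```text
time: 13.92
eef_pos: [566.5, 118.3, 201.9]
ee_rot: [-0.0, 0.798, 0.603, -0.001]
force: [0.4, -0.2, 0.1]
opening: 47.1
grip_force: 0.0
```

Request:
{"name": "drive_tool", "arguments": {
  "deltas": "0 0 0 -7;0 0 0 -7;0 0 0 -7;0 0 0 -7;0 0 0 -7"
}}

```text
time: 14.33
eef_pos: [566.4, 118.3, 201.9]
ee_rot: [-0.001, 0.58, 0.815, -0.0]
force: [-0.7, 0.3, -0.2]
opening: 47.0
grip_force: 0.0
```

Request:
{"name": "drive_tool", "arguments": {
  "deltas": "0 0 0 -7;0 0 0 -7;0 0 0 -7;0 0 0 -5;0 0 0 0"
}}

```text
time: 14.75
eef_pos: [566.5, 118.2, 201.8]
ee_rot: [-0.001, 0.382, 0.924, -0.0]
force: [-1.0, -0.2, 1.1]
opening: 47.0
grip_force: 0.0
```

Request:
{"name": "drive_tool", "arguments": {
  "deltas": "25 0 0 0;30 -2 10 0;30 -2 15 0;18 -2 15 0;0 0 0 0",
  "fingers": 0.33
}}

```text
time: 15.17
eef_pos: [486.1, 189.3, 160.4]
ee_rot: [-0.002, 0.384, 0.923, -0.001]
force: [-0.4, 0.6, 0.4]
opening: 57.7
grip_force: 0.0
```

Run:
```python
from h import *
T=T_tool(); im=env.get_image('wrist'); cv2.imwrite('pics/w9.png',im); np.save('T9.npy',T); print(T.round(2), env.get_obs()['joint_positions'][6])
h=cv2.cvtColor(im,cv2.COLOR_BGR2HSV); m=((h[...,1]<60)&(h[...,2]>120)).astype('uint8'); o=cv2.morphologyEx(m,cv2.MORPH_OPEN,np.ones((4,4)))
n,l,s,c=cv2.connectedComponentsWithStats(o); print(s[1:][s[1:,4]>150].tolist())
print('\n'.join('%d '%r+''.join('#' if v else '.' for v in m[r,210:350:2]) for r in range(70,300,4)))
```

```text
[[ -0.71   0.71  -0.   486.09]
 [  0.71   0.71  -0.   189.33]
 [  0.    -0.    -1.   160.39]
 [  0.     0.     0.     1.  ]] 0.04197576431895328
[[264, 149, 56, 84, 3564], [210, 242, 151, 153, 11070], [182, 260, 32, 60, 772], [353, 262, 32, 57, 758], [257, 302, 89, 73, 3543], [279, 321, 46, 38, 1357], [408, 385, 28, 20, 310]]
70 ...##...............###..............###...............##.............
74 .###..................###..........###...................##...........
78 ##......................##........##.......................##.......#.
82 ..........................##....##..........................###...##..
86 ............................####..............................####....
90 ............................####..............................####....
94 ..........................###...##..........................##....##..
98 ##......................###......###......................##........##
102 .###..................###..........###..................##...........#
106 ....##..............###..............###..............##..............
110 ......##...........##.....
[... 2869 characters left out ...]
#######################..
266 #....#..........#####..#############################################..
270 ...............#####################################################..
274 .....#........######################################################..
278 .......##....######################################################...
282 .......####.#######################################################...
286 ......#############################################################...
290 ......#############################################################...
294 .....##############################################################...
298 .....##############################################################...
```

Run:
```python
from h import *
T=np.load('T9.npy'); K,D,_=model('wrist'); M=(K,D,T@np.array(env.camera_model('wrist')['tool_from_camera']))
for n,uv,z in [('endL',(267,231),5),('endR',(311,231),5),('seatFrontL',(266,167),3),('seatFrontR',(316,167),3),('seatbackL',(265,208),23),('seatbackR',(316,208),23),('ffL',(263,150),35),('ffR',(314,150),35)]:
    p=onz('wrist',[uv],z,M)[0]; print(n,p.round(0),((p-T[:3,3])@T[:3,:3]).round(1)[:2],'r',np.hypot(*(p[:2]-[593.2,102.9])).round(0))
```

```text
endL [508. 145.   5.] [-46.9 -15.2] r 95.0
endR [537. 175.   5.] [-46.8  26.4] r 91.0
seatFrontL [465. 189.   3.] [ 14.3 -15.3] r 155.0
seatFrontR [496. 220.   3.] [14.4 29.4] r 152.0
seatbackL [487. 166.  23.] [-17.4 -15.8] r 124.0
seatbackR [518. 197.  23.] [-17.4  28.5] r 120.0
ffL [449. 203.  35.] [ 35.2 -16. ] r 175.0
ffR [478. 231.  35.] [35.3 24.1] r 173.0
```

The measurements fit the chair lying face-down: back-top and seat-front edge on the mat, feet up. End 0, seat back 30, seat front 61 and feet 82 mm match the model. I grip it deeper, move it clear of the wheel, then regrip at the end of the back.

Request:
{"name": "drive_tool", "arguments": {
  "deltas": "-17 3 20 0;-18 2.5 35 0;0 0 35 0;0 0 30 0;0 0 20 0",
  "fingers": 0.33
}}

```text
time: 15.63
eef_pos: [518.4, 164.9, 19.9]
ee_rot: [-0.001, 0.386, 0.922, -0.001]
force: [0.5, 0.4, 0.7]
opening: 57.6
grip_force: 0.0
```

Request:
{"name": "drive_tool", "arguments": {
  "deltas": "0 0 8 0;0 0 4 0;0 0 2 0;0 0 0 0"
}}

```text
time: 15.97
eef_pos: [519.4, 166.4, 9.6]
ee_rot: [0.0, 0.385, 0.923, 0.0]
force: [0.2, -0.5, 0.4]
opening: 57.5
grip_force: 0.0
```

Request:
{"name": "drive_tool", "arguments": {
  "deltas": "0 0 0 0;0 0 0 0;0 0 0 0;0 0 0 0;0 0 0 0",
  "fingers": 0.565
}}

```text
time: 16.38
eef_pos: [519.5, 166.4, 9.8]
ee_rot: [0.001, 0.385, 0.923, 0.0]
force: [-1.7, -0.5, 6.9]
opening: 37.7
grip_force: 25.3
```

Request:
{"name": "drive_tool", "arguments": {
  "deltas": "0 0 -8 0;8 0 -8 0;20 0 0 0;20 0 0 0;15 0 0 0"
}}

```text
time: 16.8
eef_pos: [473.1, 212.6, 25.9]
ee_rot: [0.0, 0.384, 0.923, 0.0]
force: [0.0, -0.3, -0.4]
opening: 37.3
grip_force: 24.2
```

Request:
{"name": "drive_tool", "arguments": {
  "deltas": "7 0 0 0;0 0 8 0;0 0 7 0;0 0 0 0;0 0 0 0"
}}

```text
time: 17.22
eef_pos: [469.7, 215.2, 9.1]
ee_rot: [-0.0, 0.385, 0.923, -0.0]
force: [-0.3, 0.6, -1.5]
opening: 37.6
grip_force: 31.5
```

Run:
```python
from h import *
T=T_tool(); im=env.get_image('wrist'); cv2.imwrite('pics/w10.png',im); np.save('T10.npy',T)
h=cv2.cvtColor(im,cv2.COLOR_BGR2HSV); m=((h[...,1]<60)&(h[...,2]>120)).astype('uint8')
print(T[:3,3]);print('\n'.join('%d '%r+''.join('#' if v else '.' for v in m[r,180:380:3]) for r in range(60,340,7)))
```

```text
[469.68516043 215.20358247   9.14324016]
60 .....###.......................###..................###............
67 ...###............................##..............##...............
74 .###................................##..........##.................
81 ##....................................##.....###...................
88 ........................................######.....................
95 .........................................####......................
102 #......................................##...#########..............
109 .###........######..................###........######..............
116 ....##......#######...............###.........#######..............
123 ......###...#######.............##............#######..............
130 .........##..#######..........##..............######..#............
137 ...........#########.......###................#####.....##.........
144 ..............#######....###.#...##################.......##.......
151 ..............#####################################.........##....#
158 ..............######################################.
[... 1114 characters left out ...]
###...###########################...####...######...
277 .............#####...#.##..........................#####....###....
284 .............####........###........................####.......###.
291 ............####............##.......................####.........#
298 ...........#####...............##....................#####.........
305 ............###...................#............#......###..........
312 #.............#......................#......###....................
319 .......................................#####.......................
326 .......................................##.##.......................
333 ....................................##.......##....................
```

Run:
```python
from h import *
T=np.load('T10.npy'); K,D,_=model('wrist'); M=(K,D,T@np.array(env.camera_model('wrist')['tool_from_camera']))
for uv,z in [((241,272),6),((325,272),6),((222,186),23),((333,186),23)]:
    p=onz('wrist',[uv],z,M)[0]; print(p.round(0),((p-T[:3,3])@T[:3,:3]).round(1)[:2])
```

```text
[457. 199.   6.] [ -2.5 -21. ]
[485. 227.   6.] [-2.5 19.7]
[420. 230.  23.] [ 45.7 -24.8]
[451. 261.  23.] [45.7 18.9]
```

Request:
{"name": "drive_tool", "arguments": {
  "deltas": "0 0 0 0;0 0 0 0;0 0 0 0;0 0 0 0",
  "fingers": 0.42
}}

```text
time: 17.6
eef_pos: [469.5, 216.0, 9.8]
ee_rot: [-0.0, 0.385, 0.923, 0.0]
force: [0.2, -0.4, 0.2]
opening: 49.4
grip_force: 0.0
```

Request:
{"name": "drive_tool", "arguments": {
  "deltas": "-4 0 2 0;-3.5 0 2 0;0 0 1 0;0 0 0 0;0 0 0 0"
}}

```text
time: 18.02
eef_pos: [474.6, 210.7, 4.7]
ee_rot: [-0.0, 0.385, 0.923, -0.0]
force: [0.7, 1.1, -0.1]
opening: 49.3
grip_force: 0.0
```

Request:
{"name": "drive_tool", "arguments": {
  "deltas": "0 0 0 0;0 0 0 0;0 0 0 0;0 0 0 0;0 0 0 0",
  "fingers": 0.56
}}

```text
time: 18.43
eef_pos: [474.6, 210.8, 4.8]
ee_rot: [-0.0, 0.384, 0.923, 0.0]
force: [-1.5, -0.6, 1.2]
opening: 38.0
grip_force: 18.4
```

Request:
{"name": "drive_tool", "arguments": {
  "deltas": "0 0 -10 0;0 0 -20 0;0 0 -20 0;0 0 -10 0;0 0 0 0"
}}

```text
time: 18.85
eef_pos: [475.8, 211.1, 67.1]
ee_rot: [0.001, 0.385, 0.923, 0.001]
force: [0.4, -0.6, -1.0]
opening: 38.0
grip_force: 17.9
```

```bash
cat >> h.py <<'E'
def show(r0=60,r1=340,st=10,c0=180,c1=380,cs=5):
    im=env.get_image('wrist'); h=cv2.cvtColor(im,cv2.COLOR_BGR2HSV); m=((h[...,1]<60)&(h[...,2]>120))
    print('\n'.join('%d '%r+''.join('#' if v else '.' for v in m[r,c0:c1:cs]) for r in range(r0,r1,st))); return im
E
python3 - <<'E'
from h import *
show()
E
```

```text
60 #.....##............#......#............
70 ..#..#................#..#..............
80 ...##..####............##...####........
90 .#....#####..........#....#.####........
100 #.......####.......#........###.........
110 ........####.....#..........###.........
120 .........####..#............####...#....
130 .........######################..#......
140 .........#######################...#....
150 ........########################........
160 .##.....##########################......
170 ....#.############################......
180 ....#.############################......
190 ..#....##########################.....#.
200 #.......########################....#...
210 .........#######################..#.....
220 ..........########################......
230 #.........###....#..........###...##....
240 ..#.......#####################......#..
250 ....##..#..###################.........#
260 ......##.####################.###......#
270 ....#....##.........#.....#....##....#..
280 ........###.......#.........#..###......
290 .......###....#.#...............###.....
300 #......##....##.##..............###.....
310 ........#..........#.......#....#.......
320 .....................#...#..............
330 ......................#.#...............
```

Request:
{"name": "drive_tool", "arguments": {
  "deltas": "0 0 12 0;0 0 12 0;0 0 0 0",
  "fingers": 0.545
}}

```text
time: 19.15
eef_pos: [473.1, 209.9, 37.6]
ee_rot: [-0.002, 0.384, 0.923, -0.001]
force: [-1.5, 0.6, -0.6]
opening: 38.5
grip_force: 9.5
```

Request:
{"name": "drive_tool", "arguments": {
  "deltas": "0 0 0 0;0 0 0 0;0 0 0 0",
  "fingers": 0.538
}}

```text
time: 19.4
eef_pos: [474.6, 210.9, 40.7]
ee_rot: [-0.0, 0.384, 0.923, 0.0]
force: [-0.4, -0.9, 1.2]
opening: 39.5
grip_force: 3.9
```

Run:
```python
from h import *
show(st=16)
```

```text
60 ....##...............#......#...........
76 .##.....................##..............
92 ....#......###........#...###...........
108 .......##..###.....#......#####.........
124 .........#####.##.........#####..#....#.
140 .........######################...#.#...
156 ..........######################.......#
172 #.....##..#####################.........
188 ...##......###################..........
204 ##.....#...###.......#.....###..........
220 ...........###...##........###.#.....##.
236 ...........###################....#.....
252 ...........####################......#..
268 ..#....####.#################..###......
284 ....#..###.............#.#......###.....
300 ......###..........#........##...###....
316 ..............##........................
332 ............#.....#..........#..........
```

Request:
{"name": "drive_tool", "arguments": {
  "deltas": "0 0 0 0;0 0 0 0;0 0 0 0;0 0 0 0",
  "fingers": 0.5355
}}

```text
time: 19.78
eef_pos: [474.8, 210.7, 40.9]
ee_rot: [0.0, 0.384, 0.923, 0.0]
force: [0.1, 0.0, -0.7]
opening: 39.1
grip_force: 2.2
```

Run:
```python
from h import *
show(st=16)
```

```text
60 ....##...............#.....##...........
76 .##.....................##..............
92 ....##...............##....#............
108 ........#.####....##......#####.........
124 ..........####.##.........####...#...##.
140 ..........#####...........####....#.#...
156 .........################.####.#.......#
172 #.....##...###################..........
188 ...##......###################..........
204 #......#...###.......#.....###..........
220 ...........###...#.........###.#.....#..
236 ...........###################...##.....
252 ...........####################......#..
268 ..#....####.#################..###......
284 ....#..###............##.#......###.....
300 .#....###..........#.........#...###....
316 ..............##........................
332 ...........##.....#..........#..........
```

Request:
{"name": "drive_tool", "arguments": {
  "deltas": "0 0 -6 0;0 0 -8 0;0 0 -8 0;0 0 -8 0;0 0 -4 0",
  "fingers": 0.536
}}

```text
time: 20.25
eef_pos: [475.2, 210.9, 76.3]
ee_rot: [0.001, 0.385, 0.923, 0.0]
force: [1.0, 0.8, -0.0]
opening: 39.3
grip_force: 1.9
```

Request:
{"name": "drive_tool", "arguments": {
  "deltas": "0 0 -6 0;0 0 -8 0;0 0 -8 0;0 0 -4 0;0 0 0 0"
}}

```text
time: 20.67
eef_pos: [475.1, 210.9, 101.8]
ee_rot: [0.001, 0.385, 0.923, 0.0]
force: [0.4, 0.1, -1.1]
opening: 39.9
grip_force: 1.9
```

Request:
{"name": "drive_tool", "arguments": {
  "deltas": "0 0 0 0;0 0 0 0;0 0 0 0;0 0 0 0;0 0 0 0",
  "fingers": 0.5362
}}

```text
time: 21.08
eef_pos: [474.6, 210.7, 100.6]
ee_rot: [-0.0, 0.384, 0.923, -0.0]
force: [0.6, -1.1, -0.8]
opening: 39.5
grip_force: 2.0
```

Run:
```python
from h import *
T=T_tool(); M=model('wrist'); cv2.imwrite('pics/w11.png',show(r0=100,st=8,cs=4))
for ph in range(-20,90,10):
    p=np.radians(ph); g=(-26,68)
    def pt(x,y,z):
        dx,dz=x-g[0],z-g[1]; return (T@np.array([8+dx*np.cos(p)+dz*np.sin(p),y,-(dz*np.cos(p)-dx*np.sin(p))-3,1]))[:3]
    print(ph,proj('wrist',[pt(19,-20,38),pt(19,20,38),pt(-16,-20,38),pt(-17,-20,0),pt(17,-20,0),pt(-27,-20,71)],M).round(0).astype(int).tolist())
```

```text
100 ...##........#..........##........#...............
108 ..#............#......##............#.............
116 #................#...#................#..##.......
124 ...................#...................##.........
132 ##...............#...#...............#...##.......
140 ..##...........#.......#...........#.......#......
148 ....##.......#...........#.......#................
156 .......#...#...............#...#..................
164 .........##.....###..........#.###...............#
172 .......##..#....###........#...####............#..
180 .....##......##.###......#......###.........##....
188 ...##..........####....#........####......##......
196 ..#.............###################..#..##........
204 ##..............###################...##..........
212 ...#............#####################....#........
220 .....##........#####################.......#......
228 .......##....#..####################.........#....
236 ..........##...#####################...........##.
244 .........#..##.######################........##..#
252 .......#.......######################......#......

[... 686 characters left out ...]
124], [240, 265]]
0 [[244, 149], [324, 149], [246, 215], [252, 195], [251, 142], [240, 264]]
10 [[246, 158], [322, 158], [247, 223], [253, 213], [252, 160], [240, 263]]
20 [[248, 169], [321, 169], [247, 233], [253, 230], [253, 179], [240, 262]]
30 [[249, 180], [319, 181], [248, 242], [253, 248], [254, 198], [240, 261]]
40 [[250, 193], [318, 193], [248, 252], [253, 267], [254, 218], [240, 259]]
50 [[251, 207], [317, 207], [248, 262], [252, 286], [255, 238], [240, 258]]
60 [[251, 222], [317, 222], [247, 272], [252, 305], [255, 258], [240, 257]]
70 [[251, 237], [316, 237], [247, 283], [251, 324], [254, 279], [240, 256]]
80 [[251, 252], [316, 252], [246, 292], [249, 343], [253, 300], [240, 255]]
```

Run:
```python
from h import *
T=T_tool(); M=model('wrist'); print(T[:3,3])
for ph in range(0,110,10):
    p=np.radians(ph); g=(-26,68)
    def pt(x,y,z):
        dx,dz=x-g[0],z-g[1]; return (T@np.array([8-(dx*np.cos(p)+dz*np.sin(p)),y,-(dz*np.cos(p)-dx*np.sin(p))-3,1]))[:3]
    print(ph,'seatfront,seatback,heelL,heelR,frontfoot,top',proj('wrist',[pt(19,-20,38),pt(-18,-20,36),pt(-19,-20,0),pt(-19,20,0),pt(19,-20,0),pt(-27,-20,71)],M).round(0).astype(int).tolist())
```

```text
[474.62112148 210.75284883 100.64515211]
0 seatfront,seatback,heelL,heelR,frontfoot,top [[250, 303], [248, 244], [253, 219], [314, 219], [254, 270], [240, 260]]
10 seatfront,seatback,heelL,heelR,frontfoot,top [[250, 287], [248, 234], [253, 201], [315, 201], [255, 249], [240, 261]]
20 seatfront,seatback,heelL,heelR,frontfoot,top [[251, 272], [247, 224], [252, 184], [316, 184], [255, 229], [240, 262]]
30 seatfront,seatback,heelL,heelR,frontfoot,top [[251, 256], [247, 215], [251, 168], [317, 168], [254, 209], [240, 263]]
40 seatfront,seatback,heelL,heelR,frontfoot,top [[251, 241], [246, 207], [249, 153], [319, 153], [254, 189], [240, 264]]
50 seatfront,seatback,heelL,heelR,frontfoot,top [[251, 226], [245, 200], [248, 139], [321, 139], [253, 170], [240, 265]]
60 seatfront,seatback,heelL,heelR,frontfoot,top [[251, 211], [244, 194], [245, 126], [323, 126], [252, 151], [240, 265]]
70 seatfront,seatback,heelL,heelR,frontfoot,top [[250, 197], [243, 190], [243, 115], [326, 115], [250, 133], [241, 266]]
80 seatfront,seatback,heelL,heelR,frontfoot,top [[249, 184], [242, 187], [240, 107], [329, 108], [248, 116], [241, 266]]
90 seatfront,seatback,heelL,heelR,frontfoot,top [[248, 172], [240, 187], [237, 104], [333, 104], [246, 100], [241, 266]]
100 seatfront,seatback,heelL,heelR,frontfoot,top [[246, 161], [239, 188], [233, 105], [338, 105], [243, 86], [241, 265]]
```

It hangs with feet at row ~160, tilted about 35° nose-down, with its front toward the tool's -x. I carry it over the platter so the front feet land at axis -19, then roll it level by an arc with a light grip.

Request:
{"name": "drive_tool", "arguments": {
  "deltas": "0 0 -5 0;0 0 -20 0;0 0 -25 0;0 0 -15 0;-15 1 0 0",
  "fingers": 0.56
}}

```text
time: 21.55
eef_pos: [485.8, 203.2, 169.2]
ee_rot: [0.001, 0.383, 0.924, 0.001]
force: [0.6, 1.6, 0.2]
opening: 37.8
grip_force: 12.4
```

Request:
{"name": "drive_tool", "arguments": {
  "deltas": "-28 1 0 0;-28 1 0 0;-28 1 0 0;-28 1 0 0;-28 1 0 0"
}}

```text
time: 21.97
eef_pos: [589.1, 103.1, 165.5]
ee_rot: [-0.0, 0.385, 0.923, -0.0]
force: [-0.4, -0.1, -0.9]
opening: 37.8
grip_force: 12.5
```

Request:
{"name": "drive_tool", "arguments": {
  "deltas": "-20 2 0 0;-12 0 0 0;0 0 12 0;0 0 12 0;0 0 8 0"
}}

```text
time: 22.38
eef_pos: [610.7, 84.4, 131.8]
ee_rot: [-0.001, 0.384, 0.923, -0.0]
force: [-0.3, 0.3, -0.3]
opening: 37.8
grip_force: 12.5
```

Request:
{"name": "drive_tool", "arguments": {
  "deltas": "0 0 4 0;0 0 0 0;0 0 0 0",
  "fingers": 0.538
}}

```text
time: 22.63
eef_pos: [611.7, 84.2, 129.7]
ee_rot: [-0.0, 0.384, 0.923, -0.0]
force: [0.2, 0.5, 0.7]
opening: 39.4
grip_force: 3.0
```

Run:
```python
from h import *
T=T_tool(); print(T[:3,3],(T[:3,:3].T@(np.array([593.2,102.9,43])-T[:3,3])).round(1))
im=env.get_image('wrist'); cv2.imwrite('pics/w12.png',im); g=cv2.cvtColor(im,cv2.COLOR_BGR2GRAY)
print('\n'.join('%d '%r+' '.join('%3d'%v for v in g[r,232:332:5]) for r in range(140,280,8)))
```

```text
[611.69842191  84.2397999  129.74906128] [26.2  0.1 86.8]
140  87 142 136 132 133 133 134 132 134 128 112 117 126 133 133 132 133 132 131 133
148 144 145 145 145 134 131 115 104 132 132 130 132 133 131  82 127 131 131 132 131
156 146 146 146 145 146  76 143 131 131 130 132 134 130 131 131 131  93 130 133 132
164 146 145 144 220 219 144 145 144 133 131 131 132 131 132 132 218 218 125 131 131
172 144 146 144 219 218 144 145 144 145 144 131 132 132 132 132 215 219 103 131 132
180 146 145 145 220 217 145 143 144 145 145 145 144 140 134 131 203 220 127 132 131
188 143 144 145 219 216 104 109 143 143 144 142 145 144 144 143 189 219 157 131 130
196 142 144 151 219 215 222 123 165 172 179 186 191 196 198 202 207 220 187 130 131
204 106 107 127 220 208 169 169 168 163 166 164 161 163 162 160 153 219 207 135 131
212 118  93 126 214 216 219 218 219 219 219 220 220 220 220 220 220 213 211 142  82
220 104 103 192 214 198 164 164 164 163 164 164 164 164 157 145 145 213 214 135 143
228 105 104 200 213 193 176 175 174 165 162 160 144 144 145 162 162 210 214 141 130
236 105 104 217 214 213 214 214 214 214 214 214 214 213 214 214 214 212 214 182 130
244 103 120 213 213 184 183 182 182 183 182 182 181 181 182 181 168 170 214 209 143
252 104 105 219 213 192 192 194 198 204 208 209 210 210 211 211 213 212 213 214 142
260 163  57 213 214 214 213 214 213 213 214 214 213 214 213 214 213 214 210 207  50
268  99  65 184 184 189 189 185 186 185 185 184 184 183 181 182 182 159 147 148  36
276  44  49  52  51  49  53  50  52 186 210 201 131  74 176  77  71 159  73  72  32
```

Request:
{"name": "drive_tool", "arguments": {
  "deltas": "0 0 3 0;0 0 3 0;0 0 2 0;0 0 1 0;0 0 0 0",
  "fingers": 0.5365
}}

```text
time: 23.1
eef_pos: [612.2, 83.6, 120.8]
ee_rot: [0.0, 0.385, 0.923, 0.0]
force: [-0.4, -0.5, 3.9]
opening: 40.0
grip_force: 3.6
```

Request:
{"name": "drive_tool", "arguments": {
  "deltas": "4 0 0 0;4 0 0.3 0;4 0 0.5 0;4 0 0.7 0;0 0 0 0"
}}

```text
time: 23.52
eef_pos: [600.1, 96.1, 119.5]
ee_rot: [-0.0, 0.384, 0.923, 0.0]
force: [-1.9, 0.4, 4.7]
opening: 39.5
grip_force: 4.2
```

```bash
cat >> h.py <<'E'
def bright(thr=195,r0=130,r1=285,st=7):
    T=T_tool(); im=env.get_image('wrist'); g=cv2.cvtColor(im,cv2.COLOR_BGR2GRAY)
    print(T[:3,3].round(1),'axis in tool',(T[:3,:3].T@(np.array([593.2,102.9,43])-T[:3,3])).round(1))
    print('\n'.join('%d '%r+''.join('#' if v>thr else '.' for v in g[r,220:344:3]) for r in range(r0,r1,st)))
    M=model('wrist')
    for ph in (-10,0,10,20,30,40):
        p=np.radians(ph); g0=(-26,68)
        def pt(x,y,z):
            dx,dz=x-g0[0],z-g0[1]; return (T@np.array([8-(dx*np.cos(p)+dz*np.sin(p)),y,-(dz*np.cos(p)-dx*np.sin(p))-3,1]))[:3]
        print(ph,'seatback,heelL,heelR,top',proj('wrist',[pt(-18,-20,36),pt(-19,-20,0),pt(-19,20,0),pt(-27,-20,71)],M).round(0).astype(int).tolist())
    return im
E
python3 - <<'E'
from h import *
bright()
E
```

```text
[600.1  96.1 119.5] axis in tool [ 9.7 -0.1 76.5]
130 ..........................................
137 ..........................................
144 ..........................................
151 ..........................................
158 ..........................................
165 ..........................................
172 ..........................................
179 ..........................................
186 .........###.................##...........
193 .........###.................###..........
200 .........###.................###..........
207 .........###..................##..........
214 .........########################.........
221 .........###................#.###.........
228 ........###....................##.........
235 ........###....................###........
242 ........##########################........
249 .......#####################....###.......
256 .......####..######################.......
263 .......##########################.........
270 .......#######################............
277 ..........................................
284 ..........................................
-10 seatback,heelL,heelR,top [[248, 254], [253, 236], [314, 236], [240, 258]]
0 seatback,heelL,heelR,top [[248, 243], [253, 218], [314, 218], [240, 259]]
10 seatback,heelL,heelR,top [[248, 233], [253, 201], [315, 201], [240, 260]]
20 seatback,heelL,heelR,top [[247, 224], [252, 184], [316, 184], [240, 261]]
30 seatback,heelL,heelR,top [[247, 215], [251, 167], [317, 167], [240, 262]]
40 seatback,heelL,heelR,top [[246, 207], [249, 152], [319, 152], [240, 263]]
```

The arc works: the heel row is now 184, so about 20° of tilt remains. I continue.

Request:
{"name": "drive_tool", "arguments": {
  "deltas": "4 0 1 0;4 0 1.2 0;4 0 1.5 0;4 0 1.7 0;0 0 0 0"
}}

```text
time: 23.98
eef_pos: [588.6, 107.5, 113.9]
ee_rot: [-0.0, 0.384, 0.923, 0.0]
force: [-2.7, 1.0, 6.0]
opening: 39.6
grip_force: 5.2
```

Request:
{"name": "drive_tool", "arguments": {
  "deltas": "3 0 1.4 0;3 0 1.5 0;3 0 1.6 0;0 0 0 0"
}}

```text
time: 24.32
eef_pos: [582.6, 113.5, 109.4]
ee_rot: [-0.0, 0.384, 0.923, 0.0]
force: [-2.4, 1.0, 4.7]
opening: 39.4
grip_force: 5.6
```

Run:
```python
from h import *
bright()
```

```text
[582.6 113.5 109.4] axis in tool [-15.    0.1  66.4]
130 ...###...............................####.
137 .#........................................
144 ..........................................
151 ..........................................
158 ..........................................
165 ..........................................
172 ..........................................
179 ..........................................
186 ..........................................
193 ..........................................
200 ..........................................
207 ..........................................
214 ..........##.................##...........
221 ..........##.................##...........
228 .........###..................##..........
235 .........#######################..........
242 ...........###################............
249 ...........##############.................
256 ..........###################.............
263 ................................####......
270 ......#########################...........
277 ...................#############..........
284 ...................#############..........
-10 seatback,heelL,heelR,top [[248, 254], [253, 236], [314, 236], [240, 258]]
0 seatback,heelL,heelR,top [[248, 243], [253, 218], [314, 218], [240, 259]]
10 seatback,heelL,heelR,top [[248, 233], [252, 201], [315, 201], [240, 260]]
20 seatback,heelL,heelR,top [[247, 224], [252, 184], [316, 184], [240, 261]]
30 seatback,heelL,heelR,top [[247, 215], [251, 167], [317, 167], [240, 262]]
40 seatback,heelL,heelR,top [[246, 206], [249, 152], [319, 152], [240, 263]]
```

Request:
{"name": "drive_tool", "arguments": {
  "deltas": "1.5 0 0.8 0;1.5 0 0.8 0;0 0 0 0;0 0 0 0"
}}

```text
time: 24.7
eef_pos: [581.1, 114.9, 107.9]
ee_rot: [-0.0, 0.384, 0.923, 0.0]
force: [-3.6, 0.9, 5.9]
opening: 39.7
grip_force: 5.8
```

Request:
{"name": "drive_tool", "arguments": {
  "deltas": "0 0 0 0;0 0 0 0;0 0 0 0",
  "fingers": 0.534
}}

```text
time: 24.95
eef_pos: [581.1, 114.7, 107.8]
ee_rot: [-0.0, 0.385, 0.923, -0.0]
force: [-2.6, 0.9, 3.4]
opening: 39.6
grip_force: 2.9
```

Run:
```python
from h import *
cv2.imwrite('pics/w13.png',bright(r0=200))
```

```text
[581.1 114.7 107.8] axis in tool [-16.9   0.3  64.8]
200 ..........................................
207 ..........................................
214 ..........................................
221 ..........##.................##...........
228 ..........##..................##..........
235 .........###.............#######..........
242 ...........###################............
249 ...........##############.................
256 ..........###################.............
263 .......###................##########......
270 ......###########################.........
277 ....................#############.........
284 ....................#############.........
-10 seatback,heelL,heelR,top [[248, 255], [253, 237], [314, 237], [240, 259]]
0 seatback,heelL,heelR,top [[248, 244], [253, 219], [314, 219], [240, 260]]
10 seatback,heelL,heelR,top [[248, 234], [253, 201], [315, 201], [240, 261]]
20 seatback,heelL,heelR,top [[247, 225], [252, 184], [316, 184], [240, 262]]
30 seatback,heelL,heelR,top [[247, 216], [251, 168], [317, 168], [240, 263]]
40 seatback,heelL,heelR,top [[246, 207], [249, 153], [319, 153], [240, 264]]
```

The heel row is about 217, so the chair is level within a couple of degrees. I release gradually.

Request:
{"name": "drive_tool", "arguments": {
  "deltas": "0 0 0 0;0 0 0 0",
  "fingers": 0.531
}}

```text
time: 25.17
eef_pos: [581.2, 114.6, 107.6]
ee_rot: [-0.0, 0.385, 0.923, -0.0]
force: [-0.2, -0.0, 0.1]
opening: 40.1
grip_force: 0.2
```

Request:
{"name": "drive_tool", "arguments": {
  "deltas": "0 0 0 0;0 0 0 0;0 0 0 0",
  "fingers": 0.526
}}

```text
time: 25.42
eef_pos: [581.1, 114.7, 107.7]
ee_rot: [-0.0, 0.385, 0.923, -0.0]
force: [0.2, 0.3, -0.5]
opening: 40.2
grip_force: 0.0
```

Request:
{"name": "drive_tool", "arguments": {
  "deltas": "0 0 0 0;0 0 0 0;0 0 0 0",
  "fingers": 0.51
}}

```text
time: 25.67
eef_pos: [581.1, 114.9, 107.8]
ee_rot: [-0.0, 0.384, 0.923, 0.0]
force: [-0.0, 0.6, 0.9]
opening: 41.5
grip_force: 0.0
```

Run:
```python
from h import *
cv2.imwrite('pics/w14.png',bright(r0=200))
```

```text
[581.1 114.9 107.8] axis in tool [-17.    0.2  64.8]
200 ..........................................
207 ..........................................
214 ..........##..............................
221 ..........##.................##...........
228 .........###..................#...........
235 .........####################.##..........
242 ...........###############................
249 ..........................................
256 .....##############################.......
263 .......................#########..........
270 ..................##############..........
277 ................#..#############..........
284 .........##........#############..........
-10 seatback,heelL,heelR,top [[248, 254], [253, 237], [314, 237], [240, 259]]
0 seatback,heelL,heelR,top [[248, 244], [253, 219], [314, 219], [240, 260]]
10 seatback,heelL,heelR,top [[248, 234], [253, 201], [315, 201], [240, 261]]
20 seatback,heelL,heelR,top [[247, 224], [252, 184], [316, 184], [240, 262]]
30 seatback,heelL,heelR,top [[247, 215], [251, 168], [317, 168], [240, 263]]
40 seatback,heelL,heelR,top [[246, 207], [249, 153], [319, 153], [240, 264]]
```

Request:
{"name": "drive_tool", "arguments": {
  "deltas": "0 0 0 0;0 0 0 0;0 0 0 0;0 0 0 0",
  "fingers": 0.45
}}

```text
time: 26.05
eef_pos: [581.1, 114.9, 107.8]
ee_rot: [-0.0, 0.384, 0.923, 0.0]
force: [0.4, -0.2, 0.5]
opening: 46.8
grip_force: 0.0
```

Run:
```python
from h import *
T=T_tool(); M=model('wrist'); im=env.get_image('wrist'); cv2.imwrite('pics/w15.png',im); g=cv2.cvtColor(im,cv2.COLOR_BGR2GRAY)
print('\n'.join('%d '%r+''.join('#' if v>195 else ('+' if v>170 else '.') for v in g[r,220:344:2]) for r in range(206,290,4)))
f=-T[:2,0]; l=T[:2,1]
for off in (-5,0,5):
    c=np.array([593.2,102.9])+off*f
    print(off,proj('wrist',[[*(c+x*f+y*l),43+z] for x,y,z in [(-19,-20,0),(-19,20,0),(-18,-20,38),(-18,20,38),(-27,-20,71),(-27,20,71),(-31,20,71)]],M).round(0).astype(int).tolist())
```

```text
206 ..............................................................
210 ..............................................................
214 ...............##++.......................++++................
218 ..............+###+........................###+...............
222 ..............+###+........................+##+...............
226 .............+####.........................+###+..............
230 .............+####++++++++++++++++.....+++++###+..............
234 ............+###################################..............
238 ............++++############################+++++.............
242 ..........++++++#######################.......++++............
246 .........++++++###############################+++++...........
250 ........++++++++++++++++++++++++++++++++++++++++++++..........
254 .......+#############################################.........
258 .......+#############################################.........
262 ........+++++++++.....+....+++++++###################.........
266 .............+++++++.........++.################..............
270 .............++++++++++....#####################..............
274 .............+++++++++++########################..............
278 .............++++++##+++++++##+.################..............
282 .............#######+++++++++++#################..............
286 .............####+++++++++++++++###############+..............
-5 [[253, 210], [315, 210], [247, 236], [321, 236], [240, 248], [330, 248], [331, 240]]
0 [[253, 217], [315, 217], [248, 244], [321, 244], [240, 258], [330, 258], [330, 250]]
5 [[253, 225], [314, 225], [248, 252], [321, 252], [241, 268], [329, 268], [330, 260]]
```

It stands upright within ~3 mm of the axis (heels at row 214, top rail at rows 253–260). I open a bit more and rise straight up.

Request:
{"name": "drive_tool", "arguments": {
  "deltas": "0 0 0 0;0 0 -3 0;0 0 -5 0;0 0 -10 0;0 0 -15 0",
  "fingers": 0.38
}}

```text
time: 26.52
eef_pos: [580.7, 114.8, 141.1]
ee_rot: [-0.001, 0.384, 0.923, -0.0]
force: [-0.3, 0.7, -0.2]
opening: 52.6
grip_force: 0.0
```

Request:
{"name": "drive_tool", "arguments": {
  "deltas": "0 0 -20 0;0 0 -20 0;0 0 -10 0;0 0 0 0"
}}

```text
time: 26.85
eef_pos: [582.1, 115.2, 193.6]
ee_rot: [0.002, 0.385, 0.923, 0.001]
force: [0.9, -0.1, -0.7]
opening: 52.9
grip_force: 0.0
```

```bash
cat >> h.py <<'E'
def standing(fdir,c=(593.2,102.9),st=4,r0=120,r1=260):
    T=T_tool(); M=model('wrist'); im=env.get_image('wrist'); g=cv2.cvtColor(im,cv2.COLOR_BGR2GRAY)
    print(T[:3,3].round(1)); print('\n'.join('%d '%r+''.join('#' if v>195 else ('+' if v>170 else '.') for v in g[r,220:344:3]) for r in range(r0,r1,st)))
    f=np.array(fdir); l=np.array([f[1],-f[0]]); c=np.array(c)
    print(proj('wrist',[[*(c+x*f+y*l),43+z] for x,y,z in [(-19,-20,0),(-19,20,0),(19,-20,38),(19,20,38),(-27,-20,71),(-27,20,71)]],M).round(0).astype(int).tolist()); return im
E
python3 - <<'E'
from h import *
T=T_tool(); print(-T[:2,0]); cv2.imwrite('pics/w16.png',standing(-T[:2,0]))
E
```

```text
[ 0.70421528 -0.70998255]
[582.1 115.2 193.6]
120 ..+.+..##+......................###...+...
124 .+##.+#............................+++....
128 .###+................................+###.
132 ###....................................###
136 #+.......................................#
140 +.........................................
144 ..........................................
148 ..........................................
152 ..........................................
156 ..........................................
160 ..........................................
164 ..........................................
168 ..........................................
172 ..........................................
176 ..........................................
180 ............+#+...........##..............
184 ............##+...........##..............
188 ............################+.............
192 ..........+################+++............
196 ..........####################............
200 ..........+########+##++++####............
204 ............++++++......+###+.............
208 ............++++++++++######+.............
212 ............+++++++#########..............
216 ............++++++##########+.............
220 ............+++#############..............
224 ............################..............
228 ............################..............
232 ............################..............
236 ..........................................
240 ..........................................
244 ..........................................
248 ..........................................
252 ..........................................
256 ........................................+.
[[304, 181], [259, 181], [306, 239], [257, 239], [311, 198], [253, 198]]
```

Now the press check: I shut the fingers, go over the seat centre, and descend gently.

Request:
{"name": "drive_tool", "arguments": {
  "deltas": "-8 0 0 0;-9 0 0 0;0 0 0 0;0 0 0 0;0 0 0 0",
  "fingers": 1
}}

```text
time: 27.32
eef_pos: [592.9, 102.8, 190.2]
ee_rot: [-0.001, 0.385, 0.923, -0.0]
force: [-0.2, 1.0, 0.8]
opening: -0.1
grip_force: 0.0
```

Request:
{"name": "drive_tool", "arguments": {
  "deltas": "0 0 0 0;0 0 25 0;0 0 30 0;0 0 25 0;0 0 10 0"
}}

```text
time: 27.73
eef_pos: [591.4, 102.6, 97.7]
ee_rot: [-0.002, 0.384, 0.923, -0.001]
force: [-0.3, 0.4, -1.0]
opening: -0.3
grip_force: 0.0
```

Request:
{"name": "drive_tool", "arguments": {
  "deltas": "0 0 5 0;0 0 2 0;0 0 2 0;0 0 0 0;0 0 0 0"
}}

```text
time: 28.15
eef_pos: [593.6, 102.9, 92.8]
ee_rot: [0.001, 0.384, 0.923, 0.0]
force: [-0.2, -0.2, 1.0]
opening: -0.2
grip_force: 0.0
```

Request:
{"name": "drive_tool", "arguments": {
  "deltas": "0 0 4 0;0 0 3 0;0 0 2 0;0 0 1 0;0 0 0 0"
}}

```text
time: 28.57
eef_pos: [592.9, 102.8, 81.5]
ee_rot: [-0.0, 0.384, 0.923, -0.0]
force: [-0.1, 0.3, -0.1]
opening: 0.1
grip_force: 0.0
```

Request:
{"name": "drive_tool", "arguments": {
  "deltas": "0 0 1 0;0 0 1 0;0 0 0 0"
}}

```text
time: 28.82
eef_pos: [593.5, 102.9, 80.9]
ee_rot: [0.001, 0.385, 0.923, 0.0]
force: [-4.3, -2.5, 16.5]
opening: 0.0
grip_force: 8.5
```

Contact at z≈81, the seat height. I ease to a light press, feel it, then withdraw.

Request:
{"name": "drive_tool", "arguments": {
  "deltas": "0 0 -0.7 0;0 0 -0.3 0;0 0 0 0;0 0 0 0;0 0 0 0"
}}

```text
time: 29.23
eef_pos: [593.3, 102.9, 81.0]
ee_rot: [0.0, 0.384, 0.923, 0.0]
force: [-1.7, -0.9, 6.1]
opening: -0.2
grip_force: 3.1
```

Run:
```python
from h import *
o=env.get_obs(); print(o['eef_pos'].round(2),o['force'].round(1)); env.get_image('wrist'); o=env.get_obs(); print(o['eef_pos'].round(2),o['force'].round(1))
```

```text
[593.32 102.87  81.05] [-1.7 -0.9  6.1]
[593.31 102.87  81.07] [-0.1 -0.8  6.6]
```

It holds steady at 6 N with no give. I withdraw, go above the knob and turn the tool radial.

Request:
{"name": "drive_tool", "arguments": {
  "deltas": "0 0 -5 0;0 0 -15 0;0 0 -30 0;0 0 -30 0;0 0 -20 0"
}}

```text
time: 29.7
eef_pos: [593.5, 103.4, 184.5]
ee_rot: [0.001, 0.384, 0.923, 0.001]
force: [-0.6, 0.7, 0.3]
opening: -0.0
grip_force: 0.0
```

Request:
{"name": "drive_tool", "arguments": {
  "deltas": "12 20 0 0;12 20 0 0;12 20 0 0;12 18 0 0;0 0 0 7",
  "fingers": 0.45
}}

```text
time: 30.12
eef_pos: [614.2, 196.6, 182.0]
ee_rot: [-0.001, 0.437, 0.899, 0.001]
force: [0.2, 0.8, 0.5]
opening: 47.0
grip_force: 0.0
```

Request:
{"name": "drive_tool", "arguments": {
  "deltas": "0 0 0 7;0 0 0 7;0 0 0 7;0 0 0 7;0 0 0 7"
}}

```text
time: 30.53
eef_pos: [614.6, 192.0, 182.0]
ee_rot: [-0.0, 0.692, 0.722, 0.0]
force: [0.6, 0.4, 0.3]
opening: 46.7
grip_force: 0.0
```

Request:
{"name": "drive_tool", "arguments": {
  "deltas": "0 0 0 7;0 0 0 7;0 0 0 3;0 0 0 0;0 0 0 0"
}}

```text
time: 30.95
eef_pos: [614.6, 192.1, 181.7]
ee_rot: [0.0, 0.788, 0.615, 0.0]
force: [-0.1, 0.0, -1.4]
opening: 47.3
grip_force: 0.0
```

```bash
cat >> h.py <<'E'
def look(alpha,name,fdir=(.704,-.71)):
    """where the dark knob top, the chair and the arrow are in the wrist picture"""
    T=T_tool(); M=model('wrist'); im=env.get_image('wrist'); cv2.imwrite(f'pics/{name}.png',im); g=cv2.cvtColor(im,cv2.COLOR_BGR2GRAY)
    a=np.radians(alpha); ax=np.array([593.2,102.9])
    k=proj('wrist',[[*(ax+92*np.array([np.cos(a),np.sin(a)])),75]],M)[0]; print('tcp',T[:3,3].round(1),'yaw',np.degrees(np.arctan2(T[1,0],T[0,0])).round(1),'knob pred px',k.round(0))
    f=np.array(fdir); l=np.array([f[1],-f[0]]); P=[[*(ax+x*f+y*l),43+z] for x,y,z in [(-19,-20,0),(-19,20,0),(19,-20,38),(19,20,38),(-27,-20,71),(-27,20,71)]]
    print('chair pred',proj('wrist',P,M).round(0).astype(int).tolist())
    return T,M,im,g,k
E
python3 - <<'E'
from h import *
T,M,im,g,k=look(76,'w20')
x,y=k.astype(int); m=(g<50).astype('uint8'); sub=m[max(0,y-30):y+30,x-30:x+30]; n,l,s,c=cv2.connectedComponentsWithStats(sub); print(s[1:].tolist(),(c[1:]+[x-30,max(0,y-30)]).round(0).tolist())
print('\n'.join('%d '%r+''.join('#' if v>195 else ('+' if v>165 else ('o' if v<50 else '.')) for v in g[r,160:400:4]) for r in range(110,420,8)))
E
```

```text
tcp [614.6 192.1 181.7] yaw 75.9 knob pred px [283. 199.]
chair pred [[276, 256], [255, 288], [315, 298], [290, 332], [265, 297], [238, 336]]
[] []
110 #+..............+......................+.....++.............
118 ............................+.........+.....................
126 ......+......................+++........+..........+........
134 ..................+...++.....+..............................
142 ..............++....................................+.....++
150 ......++#..........+..........+..........+........+++.......
158 ..........................................++................
166 ...............................+..++......+..........+......
174 ..........+..........+....+..........................+......
182 +..........+......+.............+..........+................
190 .+.......++...........+.............................+.+.....
198 .+#.........+..........+##..+#####.......oo.#.........+.....
206 .............+....+..+##++.............ooooo+.............+#
214 .................###+...................oo.###+......+######
222 ....+..........+#+....................
[... 882 characters left out ...]
...ooo..+##...+...................+.o.o...........
342 ..............oo......+.##+...................o.............
350 ..............o.+.......oooo................................
358 ...............+.+......oo..o...............................
366 ...................................+....++..+...............
374 ........o.................++................................
382 ..+................#................+.......................
390 ................ooo.........................................
398 .................o..........................................
406 .................o..........................................
414 ..................oo........................................
```

Run:
```python
from h import *
im=cv2.imread('pics/w20.png'); M=model('wrist'); ax=np.array([593.2,102.9])
for uv in [(330,206),(264,354)]:
    for z in (43,75):
        p=onz('wrist',[uv],z,M)[0]; d=p[:2]-ax; print(uv,z,p.round(0),np.hypot(*d).round(0),np.degrees(np.arctan2(d[1],d[0])).round(1))
# unwrap ring r=92..100 at lug/knob heights, and arrow ring r=60..72 at z=44
def ring(im,M,r,z):
    a=np.radians(np.arange(0,360,5)); uv=proj('wrist',np.c_[ax[0]+r*np.cos(a),ax[1]+r*np.sin(a),np.full(72,z)],M); 
    return {int(np.degrees(t)+.5):int(im[int(v),int(u)].mean()) for t,(u,v) in zip(a,uv) if 0<=u<560 and 0<=v<420}
print(ring(im,M,92,75)); print(ring(im,M,92,60)); print(ring(im,M,66,45))
s=env.get_image('side'); t=env.get_image('top'); cv2.imwrite('pics/s20.png',s); cv2.imwrite('pics/t20.png',t)
for a in range(40,240,20):
    q=np.radians(a); uv=proj('side',[[ax[0]+92*np.cos(q),ax[1]+92*np.sin(q),z] for z in (73,66)]).astype(int); ua=proj('side',[[ax[0]-66*np.cos(q),ax[1]-66*np.sin(q),45]]).astype(int)[0]
    print(a,[s[v,u].tolist() for u,v in uv], s[ua[1],ua[0]].tolist())
```

```text
(330, 206) 43 [651. 166.  43.] 86.0 47.2
(330, 206) 75 [649. 178.  75.] 94.0 53.1
(264, 354) 43 [554.  25.  43.] 87.0 -116.6
(264, 354) 75 [563.  53.  75.] 58.0 -120.9
{0: 192, 5: 162, 10: 102, 15: 64, 20: 64, 25: 161, 30: 205, 35: 209, 40: 215, 45: 206, 50: 157, 55: 47, 60: 45, 65: 140, 70: 162, 75: 202, 80: 202, 85: 187, 90: 205, 95: 145, 100: 174, 105: 174, 110: 169, 115: 72, 120: 175, 125: 66, 130: 63, 135: 108, 140: 67, 145: 75, 150: 77, 155: 75, 160: 74, 165: 75, 170: 106, 175: 67, 180: 68, 185: 69, 190: 69, 195: 68, 200: 70, 205: 70, 210: 67, 215: 68, 220: 70, 225: 103, 230: 73, 235: 184, 240: 72, 245: 50, 250: 169, 255: 66, 260: 61, 265: 51, 270: 145, 275: 71, 280: 71, 285: 71, 290: 128, 295: 74, 300: 71, 305: 69, 310: 69, 315: 62, 320: 69, 325: 69, 330: 69, 335: 70, 340: 69, 345: 70, 350: 96, 355: 128}
{0: 73, 5: 167, 10: 62, 15: 64, 20: 161, 25: 204, 30: 207, 35: 67, 40: 67, 45: 65, 50: 44, 55: 47, 60: 49, 65: 139, 70: 197, 75: 189, 80: 65, 85: 78, 90: 187, 95: 62, 100: 64, 105: 93, 110: 63, 115: 67, 120: 62, 125: 158, 130: 67, 135: 65, 140: 154, 145: 64, 150: 75, 155: 76, 
[... 836 characters left out ...]
45: 126, 250: 113, 255: 114, 260: 112, 265: 112, 270: 112, 275: 146, 280: 151, 285: 152, 290: 152, 295: 152, 300: 152, 305: 153, 310: 81, 315: 38, 320: 38, 325: 43, 330: 61, 335: 163, 340: 199, 345: 198, 350: 198, 355: 196}
40 [[46, 57, 19], [52, 63, 30]] [104, 104, 102]
60 [[37, 38, 32], [16, 17, 14]] [96, 98, 97]
80 [[56, 68, 25], [59, 70, 31]] [63, 62, 61]
100 [[107, 117, 104], [92, 99, 100]] [96, 95, 94]
120 [[70, 82, 46], [58, 70, 26]] [101, 100, 99]
140 [[101, 113, 90], [66, 78, 41]] [100, 99, 98]
160 [[57, 67, 28], [53, 64, 25]] [100, 99, 97]
180 [[78, 87, 58], [54, 64, 27]] [99, 98, 96]
200 [[71, 82, 52], [54, 65, 29]] [100, 99, 96]
220 [[104, 104, 102], [104, 104, 102]] [61, 60, 58]
```

The knob now sits near 56°: the platter is one stop back from where it was before the chair fell, so 7 clicks are needed, with the same end angle (knob at 196°). I refine the knob position and check that the scan camera is unmoved.

Run:
```python
from h import *
im=cv2.imread('pics/w20.png'); M=model('wrist'); T=T_tool(); ax=np.array([593.2,102.9]); g=cv2.cvtColor(im,cv2.COLOR_BGR2GRAY)
m=(g<58).astype('uint8')[180:245,300:365]; n,l,s,c=cv2.connectedComponentsWithStats(m)
for S,C in zip(s[1:],c[1:]):
    if S[4]>30: print(S.tolist(),(C+[300,180]).round(1))
print('\n'.join('%d '%r+''.join('o' if v<58 else '.' for v in g[r,300:365:2]) for r in range(184,240,4)))
for a in (53,56,59):
    q=np.radians(a); print(a,proj('wrist',[[ax[0]+92*np.cos(q),ax[1]+92*np.sin(q),z] for z in (75,45)],M).round(0).tolist())
for n in ('top','side'):
    a=cv2.imread(f'pics/{n}0.png',0); b=cv2.imread(f'pics/{n[0]}20.png',0); r=(slice(110,150),slice(210,260)) if n=='top' else (slice(150,220),slice(300,350))
    print(n,'camera diff',cv2.absdiff(a[r],b[r]).mean(),cv2.absdiff(a[r],b[r]).max(), cv2.phaseCorrelate(a[r].astype('float32'),b[r].astype('float32')))
q=np.radians(56); print('to knob in tool',(T[:3,:3].T@(np.array([ax[0]+92*np.cos(q),ax[1]+92*np.sin(q),75])-T[:3,3])).round(1))
```

```text
[12, 10, 22, 26, 401] [321.6 202.7]
184 .................................
188 .................................
192 ........oooo.....................
196 .......oooooooo..................
200 ......oooooooooo.................
204 ......ooooooooooo................
208 .......oooooooooo................
212 ........ooooooo..................
216 .................................
220 .................................
224 .................................
228 .................................
232 .................................
236 .................................
53 [[329.0, 208.0], [325.0, 196.0]]
56 [[324.0, 206.0], [320.0, 194.0]]
59 [[318.0, 204.0], [314.0, 192.0]]
top camera diff 9.3025 28 ((0.07597260799362004, -0.07444579845167709), 0.9415816655158996)
side camera diff 4.953142857142857 21 ((-0.046925425564165124, -0.04750689256819385), 0.9768859842088488)
to knob in tool [ -5.   32.2 106.1]
```

Request:
{"name": "drive_tool", "arguments": {
  "deltas": "-3 16 0 0;-2 16 0 0;0 0 0 7;0 0 0 7;0 0 0 6",
  "fingers": 0.45
}}

```text
time: 31.52
eef_pos: [644.5, 178.9, 180.7]
ee_rot: [-0.0, 0.885, 0.465, -0.0]
force: [0.5, 0.1, 1.0]
opening: 47.0
grip_force: 0.0
```

Request:
{"name": "drive_tool", "arguments": {
  "deltas": "0 0 30 0;0 0 35 0;0 0 30 0;0 0 20 0;0 0 10 0"
}}

```text
time: 31.93
eef_pos: [643.0, 178.6, 52.8]
ee_rot: [-0.001, 0.884, 0.468, -0.002]
force: [-0.8, -0.8, 0.9]
opening: 47.5
grip_force: 0.0
```

Request:
{"name": "drive_tool", "arguments": {
  "deltas": "0 0 5 0;0 0 0 0;0 0 0 0"
}}

```text
time: 32.18
eef_pos: [645.0, 179.4, 52.0]
ee_rot: [0.0, 0.884, 0.468, 0.001]
force: [-0.3, 0.1, -0.4]
opening: 47.2
grip_force: 0.0
```

Request:
{"name": "drive_tool", "arguments": {
  "deltas": "0 0 0 0;0 0 0 0;0 0 0 0;0 0 0 0;0 0 0 0",
  "fingers": 0.8
}}

```text
time: 32.6
eef_pos: [644.3, 180.0, 52.0]
ee_rot: [-0.0, 0.884, 0.468, 0.0]
force: [-6.2, 0.2, 9.7]
opening: 17.3
grip_force: 14.2
```

Request:
{"name": "drive_tool", "arguments": {
  "deltas": "-0.1 -4.8 0 -3;-0.1 -4.8 0 -3;-0.1 -4.8 0 -3;-0.1 -4.8 0 -3;-0.1 -4.8 0 -3"
}}

```text
time: 33.02
eef_pos: [624.0, 190.0, 52.1]
ee_rot: [0.001, 0.815, 0.58, 0.001]
force: [1.9, -1.4, 4.0]
opening: 17.5
grip_force: 14.1
```

Request:
{"name": "drive_tool", "arguments": {
  "deltas": "-0.1 -4.8 0 -3;-0.1 -4.8 0 -3;-0.1 -4.8 0 -3;-0.1 -4.8 0 -3;-0.1 -4.8 0 -3"
}}

```text
time: 33.43
eef_pos: [600.7, 194.9, 52.1]
ee_rot: [0.001, 0.732, 0.681, 0.001]
force: [6.0, -1.7, 3.7]
opening: 17.7
grip_force: 14.3
```

```bash
cat >> h.py <<'E'
def pol():
    T=T_tool(); d=T[:2,3]-[593.2,102.9]; print('r',np.hypot(*d).round(1),'ang',np.degrees(np.arctan2(d[1],d[0])).round(1)%360,'yaw',np.degrees(np.arctan2(T[1,0],T[0,0])).round(1)%360,env.get_obs()['force'].round(1),env.get_obs()['joint_positions'][6].round(2))
E
python3 -c "
from h import *
pol()"
```

```text
r 92.3 ang 85.4 yaw 85.9 [ 6.  -1.7  3.7] -0.75
```

Request:
{"name": "drive_tool", "arguments": {
  "deltas": "-0.1 -4.8 0 -3;-0.1 -4.8 0 -3;-0.1 -4.8 0 -3;-0.1 -4.8 0 -3;-0.1 -4.8 0 -3"
}}

```text
time: 33.85
eef_pos: [576.8, 193.6, 52.1]
ee_rot: [0.001, 0.637, 0.771, 0.001]
force: [3.1, -2.2, 5.5]
opening: 17.4
grip_force: 14.3
```

Request:
{"name": "drive_tool", "arguments": {
  "deltas": "-0.1 -4.8 0 -3;-0.1 -4.8 0 -3;-0.1 -4.8 0 -3;-0.1 -4.8 0 -3;-0.1 -4.8 0 -3"
}}

```text
time: 34.27
eef_pos: [554.4, 186.3, 52.1]
ee_rot: [0.001, 0.531, 0.848, 0.001]
force: [5.9, -0.2, 1.5]
opening: 16.9
grip_force: 14.1
```

Request:
{"name": "drive_tool", "arguments": {
  "deltas": "-0.1 -4.8 0 -3;-0.1 -4.8 0 -3;-0.1 -4.8 0 -3;-0.1 -4.8 0 -3;-0.1 -4.8 0 -3"
}}

```text
time: 34.68
eef_pos: [534.4, 173.2, 52.1]
ee_rot: [0.001, 0.416, 0.91, 0.001]
force: [7.0, -1.7, 4.0]
opening: 17.3
grip_force: 14.3
```

```bash
python3 -c "
from h import *
pol()"
```

```text
r 91.6 ang 129.9 yaw 130.9 [ 7.  -1.7  4. ] -0.11
```

Request:
{"name": "drive_tool", "arguments": {
  "deltas": "-0.1 -4.8 0 -3;-0.1 -4.8 0 -3;-0.1 -4.8 0 -3;-0.1 -4.8 0 -3;-0.1 -4.8 0 -3"
}}

```text
time: 35.1
eef_pos: [518.5, 155.4, 52.1]
ee_rot: [0.002, 0.293, 0.956, 0.001]
force: [7.8, 0.9, 3.5]
opening: 17.4
grip_force: 14.2
```

Request:
{"name": "drive_tool", "arguments": {
  "deltas": "-0.1 -4.8 0 -3;-0.1 -4.8 0 -3;-0.1 -4.8 0 -3;-0.1 -4.8 0 -3;-0.1 -4.8 0 -3"
}}

```text
time: 35.52
eef_pos: [507.8, 134.0, 52.1]
ee_rot: [0.002, 0.166, 0.986, 0.001]
force: [8.4, -0.5, 3.4]
opening: 17.0
grip_force: 14.2
```

Request:
{"name": "drive_tool", "arguments": {
  "deltas": "-0.1 -4.8 0 -3;-0.1 -4.8 0 -3;-0.1 -4.8 0 -3;-0.1 -4.8 0 -3;0 0 0 0"
}}

```text
time: 35.93
eef_pos: [503.5, 115.0, 52.0]
ee_rot: [0.002, 0.062, 0.998, 0.0]
force: [6.1, 1.5, 6.9]
opening: 16.9
grip_force: 14.5
```

```bash
python3 -c "
from h import *
pol()"
```

```text
r 90.6 ang 172.3 yaw 172.9 [6.1 1.5 6.9] 0.59
```

Request:
{"name": "drive_tool", "arguments": {
  "deltas": "0.1 -4.8 0 -3;0.1 -4.8 0 -3;0.1 -4.8 0 -3;0.1 -4.8 0 -3;0.1 -4.8 0 -3"
}}

```text
time: 36.35
eef_pos: [503.5, 92.1, 52.2]
ee_rot: [0.003, -0.069, 0.998, 0.001]
force: [17.6, 6.0, -8.4]
opening: 17.6
grip_force: 13.5
```

Request:
{"name": "drive_tool", "arguments": {
  "deltas": "0.1 -4.8 0 -3;0.1 -4.8 0 -3;0.1 -4.8 0 -3;0.1 -4.8 0 -3;0 0 0 0"
}}

```text
time: 36.77
eef_pos: [507.4, 72.9, 52.2]
ee_rot: [0.003, -0.173, 0.985, 0.0]
force: [12.8, 5.2, -0.2]
opening: 17.4
grip_force: 14.1
```

```bash
python3 -c "
from h import *
pol()"
```

```text
r 90.9 ang 199.3 yaw 199.9 [12.8  5.2 -0.2] 1.07
```

Request:
{"name": "drive_tool", "arguments": {
  "deltas": "0 -3.2 0 -2;0 0 0 0;0 0 0 0"
}}

```text
time: 37.02
eef_pos: [508.1, 70.7, 52.3]
ee_rot: [0.003, -0.189, 0.982, 0.001]
force: [13.2, 6.4, -1.2]
opening: 17.2
grip_force: 13.9
```

Request:
{"name": "drive_tool", "arguments": {
  "deltas": "0 0 0 0;0 0 0 0;0 0 0 0;0 0 0 0;0 0 0 0",
  "fingers": 0.7
}}

```text
time: 37.43
eef_pos: [505.2, 69.7, 50.8]
ee_rot: [-0.0, -0.189, 0.982, -0.0]
force: [0.0, 0.3, 0.9]
opening: 25.7
grip_force: 0.4
```

Request:
{"name": "drive_tool", "arguments": {
  "deltas": "0 0 0 0;0 0 0 0;0 0 0 0;0 0 0 0;0 0 0 0",
  "fingers": 0.4
}}

```text
time: 37.85
eef_pos: [505.2, 69.8, 50.8]
ee_rot: [-0.0, -0.189, 0.982, 0.0]
force: [0.3, 1.1, -0.7]
opening: 51.0
grip_force: 0.0
```

Request:
{"name": "drive_tool", "arguments": {
  "deltas": "0 0 0 0;0 0 0 0;0 0 0 0;0 0 0 0;0 0 0 0"
}}

```text
time: 38.27
eef_pos: [505.3, 69.8, 50.8]
ee_rot: [-0.0, -0.189, 0.982, 0.0]
force: [-0.1, 0.8, 0.1]
opening: 51.1
grip_force: 0.0
```

Request:
{"name": "drive_tool", "arguments": {
  "deltas": "0 0 -5 0;0 0 -15 0;0 0 -30 0;0 0 -40 0;0 0 -40 0"
}}

```text
time: 38.68
eef_pos: [504.5, 70.2, 182.3]
ee_rot: [-0.001, -0.189, 0.982, 0.0]
force: [1.3, -1.3, 1.6]
opening: 51.2
grip_force: 0.0
```

Request:
{"name": "drive_tool", "arguments": {
  "deltas": "0 0 -20 0;0 0 -20 0;20 0 0 0;20 0 0 0;0 0 0 0"
}}

```text
time: 39.1
eef_pos: [465.7, 54.1, 220.9]
ee_rot: [-0.001, -0.189, 0.982, -0.001]
force: [-0.5, -0.6, 0.1]
opening: 51.5
grip_force: 0.0
```

Run:
```python
from h import *
T=T_tool(); M=model('wrist'); im=env.get_image('wrist'); cv2.imwrite('pics/w30.png',im); g=cv2.cvtColor(im,cv2.COLOR_BGR2GRAY); ax=np.array([593.2,102.9])
print(T[:3,3].round(0))
for a in (192,196,200,216):
    q=np.radians(a); print(a,'knob',proj('wrist',[[ax[0]+92*np.cos(q),ax[1]+92*np.sin(q),75]],M).round(0).tolist())
m=(g<50).astype('uint8'); n,l,s,c=cv2.connectedComponentsWithStats(m)
for S,C in zip(s[1:],c[1:]):
    if 150<S[4]<3000:
        p=onz('wrist',[C],75,M)[0]; d=p[:2]-ax; print(S.tolist(),C.round(0),'r',np.hypot(*d).round(0),'ang',np.degrees(np.arctan2(d[1],d[0])).round(1)%360)
f0=np.radians(-45.2+140); f=np.array([np.cos(f0),np.sin(f0)]); l2=np.array([f[1],-f[0]])
print('chair pred',proj('wrist',[[*(ax+x*f+y*l2),43+z] for x,y,z in [(-19,-20,0),(-19,20,0),(19,-20,38),(19,20,38),(-27,-20,71),(-27,20,71)]],M).round(0).astype(int).tolist(),'axis px',proj('wrist',[[*ax,43]],M).round(0).tolist())
print('\n'.join('%d '%r+''.join('#' if v>195 else ('+' if v>165 else ('o' if v<50 else '.')) for v in g[r,180:380:4]) for r in range(150,420,7)))
```

```text
[466.  54. 221.]
192 knob [[298.0, 236.0]]
196 knob [[291.0, 235.0]]
200 knob [[284.0, 235.0]]
216 knob [[257.0, 237.0]]
[205, 205, 49, 40, 858] [228. 226.] r 112.0 ang 227.7
chair pred [[270, 280], [260, 310], [306, 311], [293, 343], [258, 321], [246, 356]] axis px [[281.0, 300.0]]
150 ..............+..#......#.........#........+......
157 ...#.........#.......#++.......................+..
164 +#+.......................#.......................
171 ..+.........+.........+.......++#.........+.......
178 .+...................#.........#..+#.....+........
185 .......................................++.........
192 ..........#.........+.......................+....+
199 .........+.............+#....+..................+.
206 .......o....................#+........+...........
213 ..........oo.....................+...+............
220 ........oooooooo....................+++...........
227 ....o....oooooooooo..+#...ooo.............+..+....
234 .....##..oooooo.#..++++.......+##++++.......+..+..
241 ...........ooo+++........+........##+......+......
248 ...........+.+.......................###+.
[... 628 characters left out ...]
.+......###########...........+.oooooooo
339 oooooo.....+#+...+#+.+######+..........#..oooooooo
346 ooooooo......+..+##.....#.............+....ooooooo
353 oooooooo....+...##.....###...........+......oooooo
360 oooooooo........+...####....+...............oooooo
367 ooo.ooooo...+......#####...+.......+.......ooooooo
374 ooo.ooooo.+.......+####...+................oo.oooo
381 ooooooooo..........####..+.................ooooooo
388 oooooooooo..oooooooooo.......oooooooooooo.oooooooo
395 oooooooooooooooooooooooooooooooooooooooooooooooooo
402 oooooooooooooooooooooooo.oooooooooooooooooooooo.oo
409 ooooooooooooooooooo..ooooooooooooooooooooooooooooo
416 oooooooooooooooo.ooooooooooooooooooooooooooooooooo
```

Request:
{"name": "drive_tool", "arguments": {
  "deltas": "-20 0 0 0;-30 0 0 0;-30 0 0 0;0 0 0 0;0 0 0 0"
}}

```text
time: 39.57
eef_pos: [543.1, 86.1, 220.4]
ee_rot: [-0.0, -0.19, 0.982, 0.001]
force: [-0.6, 0.3, -0.6]
opening: 51.2
grip_force: 0.0
```

Run:
```python
from h import *
T=T_tool(); M=model('wrist'); im=env.get_image('wrist'); cv2.imwrite('pics/w31.png',im); g=cv2.cvtColor(im,cv2.COLOR_BGR2GRAY); ax=np.array([593.2,102.9])
for a in (176,196,216):
    q=np.radians(a); print(a,'knob',proj('wrist',[[ax[0]+92*np.cos(q),ax[1]+92*np.sin(q),75]],M).round(0).tolist(),'arrow',proj('wrist',[[ax[0]-70*np.cos(q),ax[1]-70*np.sin(q),45]],M).round(0).tolist())
m=(g<58).astype('uint8'); n,l,s,c=cv2.connectedComponentsWithStats(m)
for S,C in zip(s[1:],c[1:]):
    if 120<S[4]<3000:
        p=onz('wrist',[C],75,M)[0]; d=p[:2]-ax; print(S.tolist(),C.round(0),'r',np.hypot(*d).round(0),'ang',np.degrees(np.arctan2(d[1],d[0])).round(1)%360)
f0=np.radians(-45.2+140); f=np.array([np.cos(f0),np.sin(f0)]); l2=np.array([f[1],-f[0]])
print('chair pred',proj('wrist',[[*(ax+x*f+y*l2),43+z] for x,y,z in [(-19,-20,0),(-19,20,0),(19,-20,38),(19,20,38),(-27,-20,71),(-27,20,71)]],M).round(0).astype(int).tolist())
print('\n'.join('%d '%r+''.join('#' if v>195 else ('+' if v>165 else ('o' if v<58 else '.')) for v in g[r,180:380:4]) for r in range(90,340,7)))
s=env.get_image('side'); t=env.get_image('top')
for n,b in (('top',t),('side',s)):
    a=cv2.imread(f'pics/{n}0.png',0); b=cv2.cvtColor(b,cv2.COLOR_BGR2GRAY)
    for nm,P in (('camera',[776,141,145]),('stool',[489,-298,30]),('glue',[614,-375,60]),('terrace',onz('top',[(152,262)],25)[0])):
        u,v=proj(n,[P])[0].astype(int); r=(slice(v-24,v+24),slice(u-24,u+24)); d,q=cv2.phaseCorrelate(a[r].astype('float32'),b[r].astype('float32')); print(n,nm,np.round(d,2),round(q,2))
```

```text
176 knob [[327.0, 154.0]] arrow [[251.0, 284.0]]
196 knob [[291.0, 144.0]] arrow [[273.0, 290.0]]
216 knob [[253.0, 146.0]] arrow [[296.0, 288.0]]
[198, 127, 53, 48, 1136] [218. 150.] r 100.0 ang 232.8
[280, 133, 18, 20, 271] [288. 143.] r 93.0 ang 197.1
[231, 349, 13, 21, 142] [238. 360.] r 143.0 ang 3.8
chair pred [[267, 206], [256, 241], [306, 232], [293, 270], [254, 233], [241, 275]]
90 ..........#..........#.........##.................
97 ....................+..........#...++.....+.......
104 .......................................+++........
111 ...................+..........+.........+...+.....
118 ........+............++......#..................+.
125 .......+..........................................
132 .....oooo.............................+...........
139 .....oooooooo.............oooo....+..+............
146 .......ooooooooo.....##...oooo.........+..........
153 .o.##..ooooooo..oo++++.....................+..+...
160 ...o..ooooooo.+++.......++.......+###........+.+..
167 .......ooooo++.......................#......+.....
174 .........++............................###.....
[... 803 characters left out ...]
...............ooo....oo.
286 ..ooo....o..+..#+.....++++........+#....ooo....ooo
293 .ooo....oo.........+++.##....++.......+.oooo....oo
300 .oo....ooo.......oo#####.............+..ooooo....o
307 ooo....oo..........####.................ooooo....o
314 ooooo..oo........o+####..................oooo..ooo
321 oooooooo..........#####..................ooooooooo
328 oooooo............####+...................oooooooo
335 oooooo...........+####...................+oooooooo
top camera [ 0.29 -0.13] 0.72
top stool [ 0.05 -0.02] 0.85
top glue [ 0.11 -0.01] 0.93
top terrace [ 0.04 -0.02] 1.01
side camera [ 0.05 -0.05] 1.0
side stool [0.04 0.04] 0.83
side glue [0.06 0.01] 0.98
side terrace [ 0.01 -0.04] 1.01
```

The knob reads 197°, so the arrow is at about 17°, within ~5° of the camera at ~12° and the nearest stop. The chair stands where predicted, within about 4 mm, and the other objects show no shift. I'm handing in.

```bash
python3 -c "
from cell import env
print(env.hand_in())"
```

```text
the job is handed in; nothing more can be done
None
```

I handed the job in with the chair standing on its four feet within about 4 mm of the platter's centre; it held steady under the press and the arrow is at the stop nearest the camera, but the first placing failed: the chair fell off the platter onto the mat, and I had to pick it up and stand it again. After that fall the platter was one stop (about 20°) clockwise of before, so I turned it seven stops. My press peaked at 16.5 N before I eased it to about 6 N; the arrow is about 5° from the camera line, and the camera and other objects show no shift in the pictures.

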